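# Sort the tagged gear blanks and close the pass nest

### The job

Lift the brass gear blanks out of the aluminium bin one at a time and sort them by their tags: each blank with a round tag stands upright in a pocket of the pass nest (the tray with tall end plates), each blank with a bar-shaped tag upright in a pocket of the reject nest (the low tray), one blank to a pocket. When all are sorted, lift the red cover up and off its peg and lay it squarely over the pass nest, fully home on both end plates. Leave the mallet, the spline shaft and the oil can alone.

Things in the scene. Friction and masses are not known exactly. Their poses are not given: they have to be found in the camera images.
- pass_blank1: brass gear blank, 0.5 kg, 78 mm tall: flange disc 70 mm across, 16 mm thick, with a plain round hub 28 mm across on it to grip; starts upright, flange down, in the bin. Origin: centre of the flange's underside, z along the hub. None if absent. White tag flat on the flange round the hub: ROUND, 60 mm across, meaning pass
- pass_blank2: brass gear blank, 0.5 kg, 78 mm tall: flange disc 70 mm across, 16 mm thick, with a plain round hub 28 mm across on it to grip; starts upright, flange down, in the bin. Origin: centre of the flange's underside, z along the hub. None if absent. White tag flat on the flange round the hub: ROUND, 60 mm across, meaning pass
- pass_blank3: brass gear blank, 0.5 kg, 78 mm tall: flange disc 70 mm across, 16 mm thick, with a plain round hub 28 mm across on it to grip; starts upright, flange down, in the bin. Origin: centre of the flange's underside, z along the hub. None if absent. White tag flat on the flange round the hub: ROUND, 60 mm across, meaning pass
- reject_blank1: brass gear blank, 0.5 kg, 78 mm tall: flange disc 70 mm across, 16 mm thick, with a plain round hub 28 mm across on it to grip; starts upright, flange down, in the bin. Origin: centre of the flange's underside, z along the hub. None if absent. White tag flat on the flange round the hub: BAR-shaped, 66 x 18 mm, meaning reject
- reject_blank2: brass gear blank, 0.5 kg, 78 mm tall: flange disc 70 mm across, 16 mm thick, with a plain round hub 28 mm across on it to grip; starts upright, flange down, in the bin. Origin: centre of the flange's underside, z along the hub. None if absent. White tag flat on the flange round the hub: BAR-shaped, 66 x 18 mm, meaning reject
- reject_blank3: brass gear blank, 0.5 kg, 78 mm tall: flange disc 70 mm across, 16 mm thick, with a plain round hub 28 mm across on it to grip; starts upright, flange down, in the bin. Origin: centre of the flange's underside, z along the hub. None if absent. White tag flat on the flange round the hub: BAR-shaped, 66 x 18 mm, meaning reject
- pass_nest: the pass nest: fixed aluminium tray 282 x 96 mm (x, y), floor 5 mm thick, three pockets 88 x 88 mm centred at x = -92, 0, +92 mm; side walls and dividers 18 mm high above the bench; its two end plates are tall, 88 mm above the bench, and carry the cover. Origin: centre of the underside on the bench, z up
- reject_nest: the reject nest: fixed aluminium tray 282 x 96 mm (x, y), floor 5 mm thick, three pockets 88 x 88 mm centred at x = -92, 0, +92 mm; side walls and dividers 18 mm high above the bench; end walls low too, 18 mm, unlike the pass nest's. Origin: centre of the underside on the bench, z up
- bin: fixed cast aluminium bin, 268 x 184 mm (x, y), locked level between its pivot cheeks (213 mm over them); inner floor 25 mm, rim 53 mm above the bench, walls 6 mm. Holds 4 to 6 blanks in two rows of up to three along x. Origin: centre of the underside on the bench
- peg_stand: fixed stand: level steel peg 12 mm thick, axis 146 mm above the bench, running along the stand's y from a post (165 mm tall, 30 x 16 mm, at y = -78 mm) to its free end at y = +27 mm, which is turned up (top 161 mm above the bench, 9 mm over the peg). Origin: on the bench below the middle of the hanging cover
- cover: red cover, 0.3 kg: lid plate 300 x 114 x 6 mm, skirt 8 mm deep below its edges (5 mm clearance each side round the pass nest). A web stands in its middle, 12 mm thick (y), 60 wide (x), to 125 mm over the underside. Hangs level on the peg by the web's window, underside 90 mm above the bench. Origin: centre of the plate's underside, which rests on the end plates; x along its length
- cover_grip (a point): where to grip the cover: in the web, 102 mm above the plate's underside, 23 mm below the web's top; fingers close along the cover's y. The window below, 32 mm wide, spans 16 to 62 mm above the underside. To unhook: raise the cover 14 to 30 mm, draw it 95 mm along the stand's +y so that the plate too is clear of the peg above it, then lift away
- mallet: wooden mallet with a dark oak head 55 x 110 x 55 mm and a 200 mm handle, lying beyond the reject nest; bystander, origin under the head
- spline_shaft: steel spline shaft 180 mm long, 28 mm thick, lying beyond the bin; bystander, origin under its middle
- oil_can: steel can 60 mm across, 130 mm tall, standing beyond the pass nest; bystander, origin under its middle
Things that resemble listed ones, but are neither listed nor needed, are in the scene too. Leave any black look-alike of the pass_blank2 alone. Leave any turquoise look-alike of the pass_blank1 alone.

How it is judged:
By the outcome, as a careful person would: the job done as asked, in the order asked, and still so for the second after the job is handed in, with the robot touching nothing.
Of pass_blank1, pass_blank2, pass_blank3, reject_blank1, reject_blank2, reject_blank3 only 4 to 6 are there at a start; the rules pass over those that are not, and their reading is None.
At some moment in a run one of pass_blank1, pass_blank2, pass_blank3, reject_blank1, reject_blank2, reject_blank3 may be knocked a few centimetres aside while the robot is not near it.
It also fails if it takes over 210 s, if anything falls off the work surface, if the arm or the gripper's body presses on something with over 40 N, if the wrist force passes 120 N, or if a joint passes its speed limit or range.

### The arm

A 7-joint arm with a two-finger parallel gripper is mounted at the origin on the work surface. World frame = base frame: x ahead of the robot, y to its left, z up, the work surface at z = 0. Lengths are in m, angles in rad, forces in N, time in s.
With the tool pointing down it reaches from about 0.425 to 0.925 m from the base axis. Payload 6.8 kg.
Tool frame: the origin (TCP) lies midway between the tips of the shut fingers; the grasp point (between the pads) lies 19 mm behind it; y points along the fingers, z is the direction in which the jaws open and shut, and the axes are right-handed (so a half turn about y gives the same grasp; the last joint's range is limited). The gripper opens to 85 mm and grips with 20 to 120 N. Pads are 22 mm wide; open, the fingers measure 114 mm over their backs; the gripper's body (76 mm by 85 mm) begins 54 mm behind the grasp point. The pads swing forward as they close: fully open they stand 13 mm farther back than shut.
Start: joints at [-1.274, 0.477, 0.022, 1.555, -0.011, 1.109, -0.083], TCP at [0.266, 0.62, 0.231] pointing down, gripper open.
Joint ranges: [-2.96, 2.96], [-0.34, 2.1], [-1.41, 1.46], [0.24, 2.44], [-1.37, 4.51], [0.17, 1.92], [-2.96, 2.96]. Speed limits (rad/s): [2.39, 2.39, 3.14, 3.14, 3.14, 3.14, 3.14].

### API

Orientations are given as a rotation vector (axis times angle).
In Python, from bench import r gives the robot as it stands.
- The arm moves only by the tool send_rows, never from a script. Its argument "rows" is text: rows parted by semicolons, each of 6 numbers parted by spaces: the shift along the world's x, y, z in m, then the turn, a rotation vector about the world's x, y, z in rad. A call has 1 to 20 rows; each row shifts and turns the commanded pose from where the row before left it; what a row does not reach is not made up. A row lasts 1/10 s, in which the tool goes at most 50 mm and 8.59 degrees, less where a joint would pass 70% of its speed; a pose out of reach is approached as far as the arm can. A call is refused whole if a number of a shift passes 0.05 or a number of a turn 0.15, either way. A call with a gripper value outside its range is refused whole. "grip" is the finger opening in m, from 0 to 0.0854, set as the call begins (left out, the last holds). The fingers move at their own pace and stop on an object; "grip_force" is the grip in N (left out, the last holds). Time passes only in rows, so rows that do not move let the fingers close. It gives the time, the measured TCP pose, the force and the opening at its end, in the units of the state.
- r.get_obs(): the state, without advancing time (a new reading comes with each control period).
- r.grab_frame(name): name is "scene" or "top"; returns a dict with "pixels" (420x560x3 uint8, red, green, blue), "intrinsics" (3x3 intrinsics, pixels), "position" and "orientation" of the camera in the world. Camera axes: x right, y up, looking along -z (the intrinsics and any distortion apply to the point x, -y, -z); pixel columns grow to the right and rows downward; lengths in m; the calibration is good to about 2 mm. A picture is of the moment at which its call begins. There is no depth.
- r.hand_in(): hands the job in, once; it reports no verdict.
The state is a dict: "clock": time; "joints": joint angles; "qvel": joint speeds; "tau": joint torques, N m; "tcp_pos": TCP position; "orientation": TCP orientation; "contact_force": force on the tool from outside, world axes, zero at the start; "moment": the same for the moment, N m; "grip_width": finger opening in m.
Only numpy, scipy, OpenCV 4.12 (cv2) and the standard library are available. Lean on these libraries where they do the work, as an engineer would, in place of code of your own. Each camera call takes 0.05 s, during which the arm holds its last target.

## Working session

There is one attempt and no reset: what is moved stays moved. The work goes in short steps, Python scripts to look and compute and a tool call to move; the robot and the scene stay as the last step left them, time stands still between calls to the robot, and variables do not carry over. Pictures are saved under pics/ and viewed, and the job is handed in when it is done.

Besides the shell and the picture viewer there is one more tool, called after ">>>" by a JSON object that holds its "name" and its "arguments". send_rows: Moves the arm, as the interface text tells. Its arguments: {"type":"object","properties":{"rows":{"type":"string"},"grip":{"type":"number"},"grip_force":{"type":"number"}},"required":["rows"]}

```bash
mkdir -p pics; ls; python3 - <<'E'
from bench import r
import cv2
o=r.get_obs()
for k in o: print(k,o[k])
for n in("scene","top"):
    f=r.grab_frame(n); cv2.imwrite(f"pics/{n}0.png",f["pixels"][:,:,::-1]); print(n,{k:f[k] for k in f if k!="pixels"})
E
```

```text
pics
clock 0.0
joints [-1.27412048  0.47783439  0.02236101  1.55642636 -0.011474    1.10928186
 -0.08307872]
qvel [ 0.00205909  0.00165738 -0.00187904 -0.00208259  0.00186931  0.00227317
 -0.00093408]
tau [-8.07819997e-04 -5.96451831e+01  1.60785321e+00 -2.81196105e+01
  1.25175482e-02  9.51970374e-03  2.03304995e-05]
tcp_pos [0.26562893 0.61991238 0.23031373]
orientation [-1.54919515  0.31772537 -0.31741109]
contact_force [0.53939406 0.11826722 0.51672942]
moment [-0.04332558 -0.01059024  0.01172916]
grip_width 0.08566531658919489
scene {'intrinsics': array([[493.18452589,   0.        , 271.38788097],
       [  0.        , 493.18452589, 212.57155785],
       [  0.        ,   0.        ,   1.        ]]), 'position': array([1.20117004, 0.7563958 , 1.45429221]), 'orientation': array([0.31434981, 0.86209209, 2.31009421])}
top {'intrinsics': array([[480.8792703 ,   0.        , 272.50696432],
       [  0.        , 480.8792703 , 206.0300297 ],
       [  0.        ,   0.        ,   1.        ]]), 'position': array([ 0.3563294 , -0.07317771,  1.48757643]), 'orientation': array([ 0.05745117, -0.07317748, -1.56362539])}
```

View pics/scene0.png

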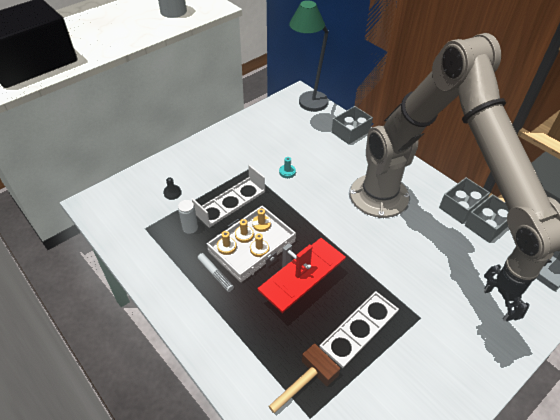

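View pics/top0.png

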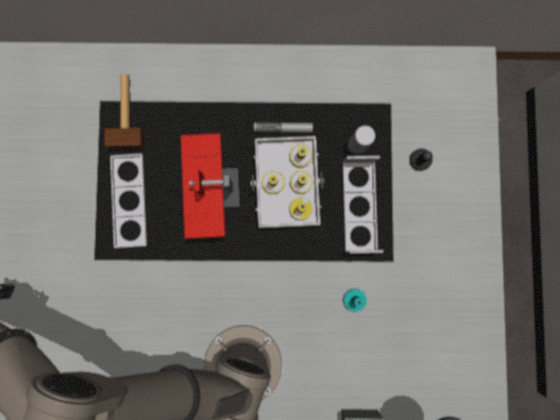

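The scene shows four blanks in the bin (top view about (301,154), (273,182), (301,181), (301,208)). The turquoise look-alike is at (355,300) and the black one at (421,159). The pass nest with tall ends is at (360,205), the reject nest at (129,200) and the red cover at (203,186). Next I'll zoom in.

```bash
cat > h.py <<'E'
import numpy as np, cv2
from scipy.spatial.transform import Rotation as R
from bench import r
def grab(n): return r.grab_frame(n)
def ray(f,u,v):
    K=f["intrinsics"]; d=np.array([(u-K[0,2])/K[0,0],-(v-K[1,2])/K[1,1],-1.0])
    return np.array(f["position"]),R.from_rotvec(f["orientation"]).as_matrix()@d
def onz(f,u,v,z):
    p,d=ray(f,u,v); return p+d*(z-p[2])/d[2]
def proj(f,P):
    K=f["intrinsics"]; c=R.from_rotvec(f["orientation"]).as_matrix().T@(np.array(P)-f["position"])
    return K[0,0]*c[0]/-c[2]+K[0,2], K[1,1]*-c[1]/-c[2]+K[1,2]
def crop(f,u0,v0,u1,v1,s,name):
    im=f["pixels"][v0:v1,u0:u1,::-1]; cv2.imwrite("pics/"+name,cv2.resize(im,None,fx=s,fy=s,interpolation=cv2.INTER_CUBIC))
E
python3 - <<'E'
from h import *
f=grab("top"); g=grab("scene")
crop(f,240,120,400,260,5,"t1.png"); crop(g,190,160,320,290,5,"s1.png");crop(f,95,120,245,260,5,"t2.png")
print(onz(f,245,365,0))
for p in[(301,154),(273,182),(301,181),(301,208)]: print(onz(f,*p,0.08))
E
```

```text
[-0.00170518 -0.00744802  0.        ]
[ 0.6292187  -0.17057589  0.08      ]
[ 0.54494418 -0.08799887  0.08      ]
[ 0.54850735 -0.17064188  0.08      ]
[ 0.46855209 -0.17070724  0.08      ]
```

View pics/t1.png

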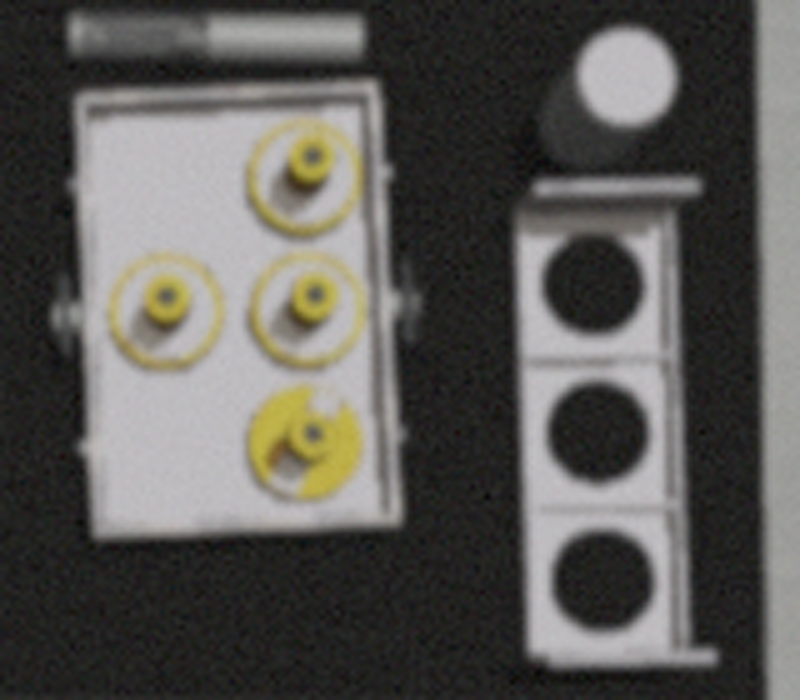

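View pics/s1.png

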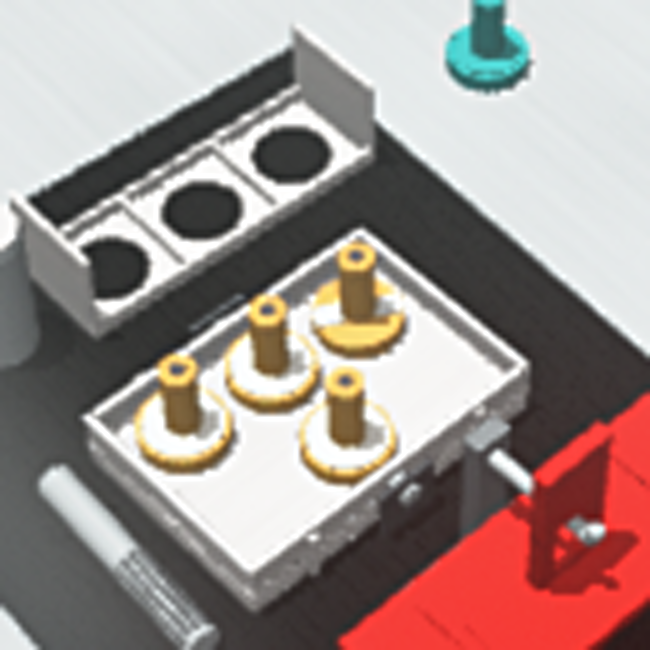

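View pics/t2.png

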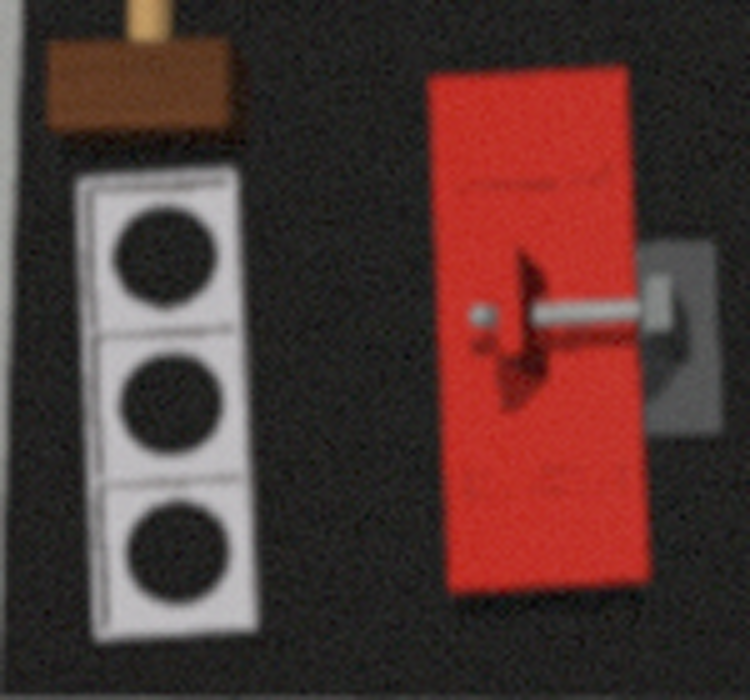

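```bash
cat >> h.py <<'E'
def yellow(f):
    h=cv2.cvtColor(f["pixels"],cv2.COLOR_RGB2HSV)
    return ((h[:,:,0]>14)&(h[:,:,0]<36)&(h[:,:,1]>90)&(h[:,:,2]>70)).astype(np.uint8)
def flanges(f,box=(245,125,400,260)):
    m=yellow(f); k=np.zeros_like(m); k[box[1]:box[3],box[0]:box[2]]=1; m=cv2.resize((m*k)*255,None,fx=4,fy=4,interpolation=cv2.INTER_LINEAR)
    cs,_=cv2.findContours((m>127).astype(np.uint8),cv2.RETR_EXTERNAL,cv2.CHAIN_APPROX_NONE); out=[]
    for c in cs:
        if cv2.contourArea(c)<800: continue
        e=cv2.fitEllipse(cv2.convexHull(c)); out.append(((e[0][0]+.5)/4-.5,(e[0][1]+.5)/4-.5,e[1][0]/4,e[1][1]/4))
    return out
def darkdiscs(f,box):
    g=cv2.GaussianBlur(cv2.cvtColor(f["pixels"],cv2.COLOR_RGB2GRAY),(3,3),0)[box[1]:box[3],box[0]:box[2]]
    G=cv2.resize(g,None,fx=4,fy=4,interpolation=cv2.INTER_LINEAR)
    cs,hh=cv2.findContours((G<105).astype(np.uint8),cv2.RETR_LIST,cv2.CHAIN_APPROX_NONE); out=[]
    for c in cs:
        a=cv2.contourArea(c)/16
        if 200<a<600:
            (x,y),(w,h),_=cv2.fitEllipse(c)
            if max(w,h)/min(w,h)<1.3: out.append(((x+.5)/4-.5+box[0],(y+.5)/4-.5+box[1],w/4,h/4))
    return out
E
python3 - <<'E'
from h import *
np.set_printoptions(precision=4,suppress=True)
f=grab("top")
for e in flanges(f): print("fl",np.round(e,1),onz(f,*e[:2],.04), e[2]/480.9*1.447)
for n,b in(("pass",(335,150,390,260)),("rej",(100,145,155,255))):
    for e in darkdiscs(f,b): print(n,np.round(e,1),onz(f,*e[:2],.005))
h=cv2.cvtColor(f["pixels"],cv2.COLOR_RGB2HSV)
m=(((h[:,:,0]<8)|(h[:,:,0]>172))&(h[:,:,1]>150)&(h[:,:,2]>60)).astype(np.uint8)
m[:,:150]=0;m[:,245:]=0
cs,_=cv2.findContours(m,cv2.RETR_EXTERNAL,cv2.CHAIN_APPROX_NONE);c=max(cs,key=cv2.contourArea)
q=cv2.minAreaRect(c);print(q)
P=[onz(f,u,v,.096)[:2] for u,v in cv2.boxPoints(q)];P=np.array(P);print(P,P.mean(0),[np.linalg.norm(P[i]-P[i-1]) for i in range(4)],[np.degrees(np.arctan2(*(P[i]-P[i-1])[::-1])) for i in range(4)])
E
```

```text
fl [300.4 208.4  22.1  22.8] [ 0.4705 -0.1717  0.04  ] 0.06653059814843401
fl [302.  179.7   8.8  11.3] [ 0.558  -0.1765  0.04  ] 0.02654354681664283
fl [272.9 179.9   9.1  11. ] [ 0.5567 -0.0879  0.04  ] 0.027512734558508434
fl [301.8 151.5   8.6  12.3] [ 0.6447 -0.1759  0.04  ] 0.025890850385228426
pass [360.1 235.7  19.8  20.1] [ 0.3901 -0.3584  0.005 ]
pass [359.1 206.   19.7  19.9] [ 0.4819 -0.3561  0.005 ]
rej [130.1 230.1  19.8  20.3] [0.4031 0.3493 0.005 ]
rej [128.8 200.3  19.5  20.1] [0.4948 0.3561 0.005 ]
rej [127.6 170.9  19.5  20.1] [0.5865 0.3628 0.005 ]
((202.10482788085938, 185.33236694335938), (105.0400161743164, 41.822940826416016), 87.4266357421875)
[[0.6834 0.1893]
 [0.69   0.0669]
 [0.3823 0.0488]
 [0.3762 0.169 ]] [0.533  0.1185] [np.float64(0.30785140710177683), np.float64(0.12258268537337554), np.float64(0.3082061663765709), np.float64(0.1203833012555975)] [np.float64(3.7800876774180887), np.float64(-86.90991291461212), np.float64(-176.6296970539169), np.float64(92.91237067770716)]
```

```bash
python3 - <<'E'
from h import *
np.set_printoptions(precision=4,suppress=True)
f=grab("top"); g=grab("scene"); o=r.get_obs()
M=R.from_rotvec(o["orientation"]).as_matrix(); print(M, np.degrees(np.arctan2(M[1,2],M[0,2])))
h=cv2.cvtColor(f["pixels"],cv2.COLOR_RGB2HSV)
m=((h[:,:,0]>14)&(h[:,:,0]<40)&(h[:,:,1]>35)&(h[:,:,2]>60)).astype(np.uint8)
for c in[(300.5,208.4),(300.5,182),(272.5,182.5),(300.5,155)]:
    k=np.zeros_like(m); cv2.circle(k,tuple(int(round(x)) for x in c),13,1,-1)
    pts=np.argwhere(m*k)[:,::-1].astype(np.float32); e=cv2.fitEllipse(cv2.convexHull(pts)); print(np.round(e[0],1),np.round(e[1],1),onz(f,*e[0],.04))
# hub tops: two-view triangulation by bore pixel by eye
T=[(240+312/5,120+433/5),(240+315/5,120+296/5),(240+167/5,120+296/5),(240+312/5,120+156/5)]
S=[(190+357/5,160+256/5),(190+268/5,160+308/5),(190+346/5,160+382/5),(190+178/5,160+370/5)]
for t,s in zip(T,S):
    p,d=ray(f,*t);q,e=ray(g,*s); A=np.array([d,-e]).T; a=np.linalg.lstsq(A,q-p,rcond=None)[0]; X=p+d*a[0];Y=q+e*a[1]; print((X+Y)/2,np.linalg.norm(X-Y))
E
```

```text
[[ 0.9192 -0.0001  0.3938]
 [-0.3938 -0.0003  0.9192]
 [ 0.     -1.     -0.0004]] 66.80657626234108
[300.6 208.1] [22.9 23.8] [ 0.4715 -0.1723  0.04  ]
[301.1 181.6] [23.4 23.7] [ 0.5523 -0.1737  0.04  ]
[272.7 181.9] [23.4 23.7] [ 0.5505 -0.0876  0.04  ]
[300.5 155.1] [23.5 24. ] [ 0.6336 -0.1719  0.04  ]
[ 0.4694 -0.1716  0.0995] 0.004953625250833074
[ 0.5496 -0.1736  0.1006] 0.004060751753122269
[ 0.5489 -0.0871  0.0985] 0.0050502790191699065
[ 0.6321 -0.1715  0.0987] 0.005132885915833002
```

Candidates for the first blank: the bar-tagged blank at (301,208), the three round-tagged ones at (301,181), (273,182) and (301,155), the turquoise look-alike at (355,300) and the black one at (421,159). The 5x crop confirms brass with white wedges, so (301,208) is the bar tag. I'll take the reject blank first.

>>> {"name": "send_rows", "arguments": {"rows": "0.02 0 0.012 0 0 0.043;0.02 0 0.012 0 0 0.043;0.02 0 0.012 0 0 0.043;0.02 0 0.012 0 0 0.043;0.02 0 0.012 0 0 0.043;0.02 0 0.012 0 0 0.043;0.02 0 0.012 0 0 0.043;0.02 0 0.012 0 0 0.043;0.02 0 0.012 0 0 0.043;0.02 0 0.012 0 0 0.044;0 0 0 0 0 0;0 0 0 0 0 0", "grip": 0.06, "grip_force": 60}}

```text
clock: 1.55
tcp_pos: [0.4656, 0.6204, 0.3507]
orientation: [-1.571, -0.019, 0.02]
contact_force: [-1.4, 1.5, -1.0]
grip_width: 0.0595
```

>>> {"name": "send_rows", "arguments": {"rows": "0 -0.03 0 0 0 0;0 -0.04 0 0 0 0;0 -0.042 0 0 0 0;0 -0.042 0 0 0 0;0 -0.042 0 0 0 0;0 -0.042 0 0 0 0;0 -0.042 0 0 0 0;0 -0.042 0 0 0 0;0 -0.042 0 0 0 0;0 -0.042 0 0 0 0;0 -0.042 0 0 0 0;0 -0.042 0 0 0 0;0 -0.042 0 0 0 0;0 -0.042 0 0 0 0;0 -0.042 0 0 0 0;0 -0.042 0 0 0 0;0 -0.042 0 0 0 0;0 -0.04 0 0 0 0;0.002 -0.03 0 0 0 0;0.002 -0.022 0 0 0 0"}}

```text
clock: 3.55
tcp_pos: [0.4687, -0.1723, 0.3507]
orientation: [-1.57, -0.019, 0.02]
contact_force: [-0.3, -0.6, 0.0]
grip_width: 0.0598
```

```bash
python3 - <<'E'
from h import *
print(r.get_obs()["joints"], r.get_obs()["tcp_pos"])
f=grab("top"); crop(f,90,90,430,345,2.3,"t3.png")
E
```

```text
[-0.19735305  0.07460288  0.45850388  1.82873827 -0.03551934  1.24693369
  1.86706816] [ 0.4686975  -0.17232787  0.35065062]
```

View pics/t3.png

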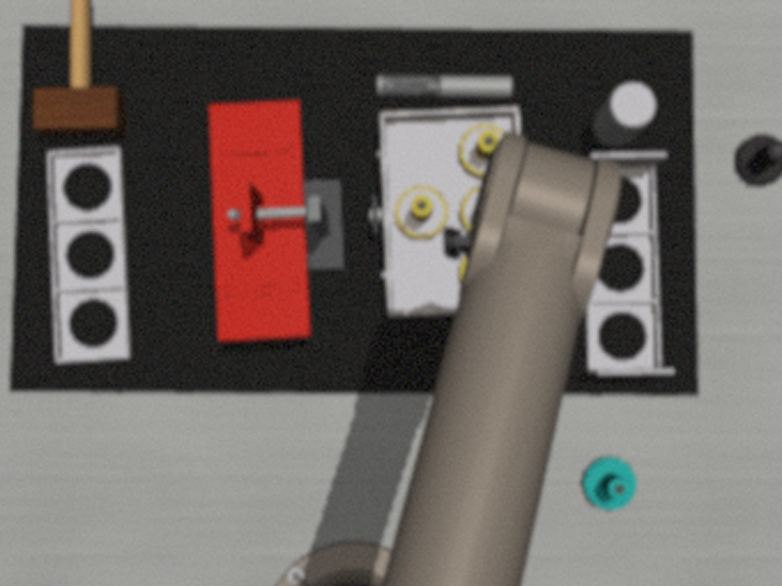

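>>> {"name": "send_rows", "arguments": {"rows": "0 0 -0.03 0 0 0;0.001 0 -0.035 0 0 0;0 0 -0.035 0 0 0;0 0 -0.035 0 0 0;0 0 -0.035 0 0 0;0 0 -0.03 0 0 0;0 0 -0.025 0 0 0;0 0 -0.02 0 0 0;0 0 -0.02 0 0 0;0 0 -0.012 0 0 0;0 0 -0.012 0 0 0;0 0 0 0 0 0;0 0 0 0 0 0"}}

```text
clock: 4.9
tcp_pos: [0.471, -0.1714, 0.0626]
orientation: [-1.571, -0.021, 0.02]
contact_force: [-0.3, -0.5, -0.6]
grip_width: 0.0596
```

>>> {"name": "send_rows", "arguments": {"rows": "0 0 0 0 0 0;0 0 0 0 0 0;0 0 0 0 0 0;0 0 0 0 0 0;0 0 0 0 0 0;0 0 0 0 0 0;0 0 0 0 0 0;0 0 0 0 0 0", "grip": 0.015}}

```text
clock: 5.7
tcp_pos: [0.4714, -0.1718, 0.0631]
orientation: [-1.571, -0.021, 0.019]
contact_force: [-0.8, -0.2, 6.7]
grip_width: 0.0266
```

>>> {"name": "send_rows", "arguments": {"rows": "0 0 0.005 0 0 0;0 0 0.01 0 0 0;0 0 0.015 0 0 0;0 0 0.02 0 0 0;0 0 0.03 0 0 0;0 0 0.03 0 0 0;0 0 0.03 0 0 0;0 0 0.03 0 0 0;0 0 0.03 0 0 0;0 0 0.03 0 0 0;0 0 0.03 0 0 0;0 0 0.02 0 0 0;0 0 0.01 0 0 0;0 0 0 0 0 0;0 0 0 0 0 0;0 0 0 0 0 0"}}

```text
clock: 7.3
tcp_pos: [0.47, -0.1713, 0.3508]
orientation: [-1.57, -0.018, 0.023]
contact_force: [-1.0, -0.1, -5.3]
grip_width: 0.0269
```

>>> {"name": "send_rows", "arguments": {"rows": "0 0.015 0 0 0 0;0 0.025 0 0 0 0;0 0.035 0 0 0 0;0 0.04 0 0 0 0;0.005 0.04 0 0 0 0;0.005 0.04 0 0 0 0;0.005 0.04 0 0 0 0;0.005 0.04 0 0 0 0;0.005 0.04 0 0 0 0;0 0.04 0 0 0 0;0 0.04 0 0 0 0;0 0.04 0 0 0 0;0 0.03 0 0 0 0;0 0.025 0 0 0 0;0 0.02 0 0 0 0;0 0.0175 0 0 0 0;0 0 0 0 0 0;0 0 0 0 0 0"}}

```text
clock: 9.1
tcp_pos: [0.496, 0.3554, 0.3518]
orientation: [-1.572, -0.02, 0.021]
contact_force: [0.8, -1.4, -4.8]
grip_width: 0.0267
```

```bash
python3 - <<'E'
from h import *
f=grab("top"); crop(f,60,90,400,345,2.3,"t4.png")
g=grab("scene"); crop(g,200,140,480,400,2.2,"s4.png")
E
```

```text
(no output)
```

View pics/t4.png

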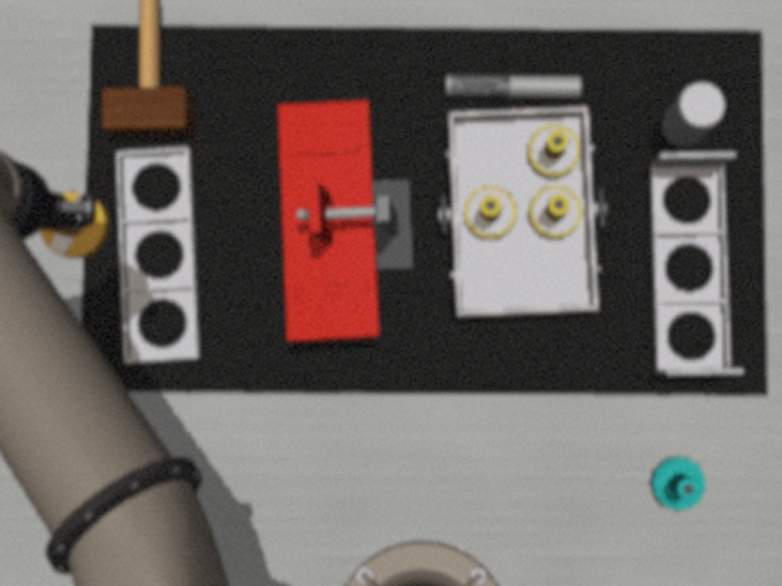

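View pics/s4.png

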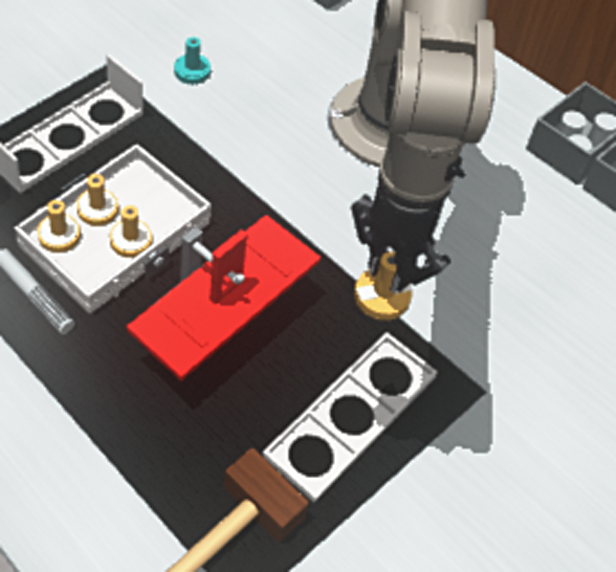

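>>> {"name": "send_rows", "arguments": {"rows": "-0.001 0 -0.025 0 0 0;0 0 -0.035 0 0 0;0 0 -0.04 0 0 0;0 0 -0.04 0 0 0;0 0 -0.04 0 0 0;0 0 -0.035 0 0 0;0 0 -0.03 0 0 0;0 0 -0.02 0 0 0;0 0 -0.015 0 0 0;0 0 -0.01 0 0 0;0 0 -0.008 0 0 0;0 0 -0.005 0 0 0;0 0 -0.003 0 0 0;0 0 -0.001 0 0 0;0 0 0 0 0 0;0 0 0 0 0 0"}}

```text
clock: 10.8
tcp_pos: [0.4951, 0.3562, 0.0458]
orientation: [-1.57, -0.021, 0.02]
contact_force: [-0.2, -0.6, -4.5]
grip_width: 0.0266
```

>>> {"name": "send_rows", "arguments": {"rows": "0 0 -0.001 0 0 0;0 0 -0.001 0 0 0;0 0 -0.0005 0 0 0;0 0 0 0 0 0"}}

```text
clock: 11.2
tcp_pos: [0.4949, 0.356, 0.0432]
orientation: [-1.571, -0.021, 0.02]
contact_force: [-1.6, -1.8, 0.6]
grip_width: 0.0269
```

>>> {"name": "send_rows", "arguments": {"rows": "0 0 0 0 0 0;0 0 0 0 0 0;0 0 0 0 0 0;0 0 0 0 0 0;0 0 0 0 0 0", "grip": 0.06}}

```text
clock: 11.7
tcp_pos: [0.4949, 0.356, 0.0429]
orientation: [-1.571, -0.021, 0.02]
contact_force: [-0.2, -1.0, -0.4]
grip_width: 0.0597
```

>>> {"name": "send_rows", "arguments": {"rows": "0 0 0.015 0 0 0;0 0 0.025 0 0 0;0 0 0.035 0 0 0;0 0 0.035 0 0 0;0 0 0.04 0 0 0;0 0 0.04 0 0 0;0 0 0.04 0 0 0;0 0 0.03 0 0 0;0 0 0.03 0 0 0;0 0 0.016 0 0 0"}}

```text
clock: 12.7
tcp_pos: [0.4953, 0.3562, 0.3533]
orientation: [-1.567, -0.023, 0.017]
contact_force: [-0.1, 0.1, -1.5]
grip_width: 0.0602
```

>>> {"name": "send_rows", "arguments": {"rows": "0 -0.03 0 0 0 0;0 -0.045 0 0 0 0;0.005 -0.045 0 0 0 0;0.01 -0.045 0 0 0 0;0.01 -0.045 0 0 0 0;0.01 -0.045 0 0 0 0;0.01 -0.03 0 0 0 0;0.01 -0.01 0 0 0 0;0 0 0 0 0 0"}}

```text
clock: 13.6
tcp_pos: [0.5506, 0.0595, 0.3496]
orientation: [-1.571, -0.019, 0.017]
contact_force: [0.3, -0.1, 0.3]
grip_width: 0.0598
```

```bash
cat >> h.py <<'E'
def blanks(f,z=.04):
    h=cv2.cvtColor(f["pixels"],cv2.COLOR_RGB2HSV)
    m=((h[:,:,0]>14)&(h[:,:,0]<40)&(h[:,:,1]>35)&(h[:,:,2]>60)).astype(np.uint8); m[:110]=0;m[260:]=0;m[:,:95]=0;m[:,400:]=0
    m2=cv2.morphologyEx(m,cv2.MORPH_CLOSE,np.ones((3,3)))
    cs,_=cv2.findContours(m2,cv2.RETR_EXTERNAL,cv2.CHAIN_APPROX_NONE)
    for c in cs:
        if len(c)<12: continue
        e=cv2.fitEllipse(cv2.convexHull(c))
        if 18<e[1][0]<30: print(np.round(e[0],1),np.round(e[1],1),onz(f,*e[0],z).round(4), "z=.02:",onz(f,*e[0],.02).round(4))
E
python3 - <<'E'
from h import *
f=grab("top"); blanks(f); crop(f,90,90,400,300,2.5,"t5.png")
E
```

```text
[128.  199.6] [23.4 23.7] [0.4936 0.3483 0.04  ] z=.02: [0.4955 0.3541 0.02  ]
[272.7 181.9] [23.4 23.7] [ 0.5505 -0.0876  0.04  ] z=.02: [ 0.5532 -0.0878  0.02  ]
[301.  168.4] [29.8 51.1] [ 0.5927 -0.1733  0.04  ] z=.02: [ 0.596  -0.1747  0.02  ]
[124.1 118.6] [18.4 19.2] [0.7423 0.3679 0.04  ] z=.02: [0.7476 0.374  0.02  ]
```

View pics/t5.png

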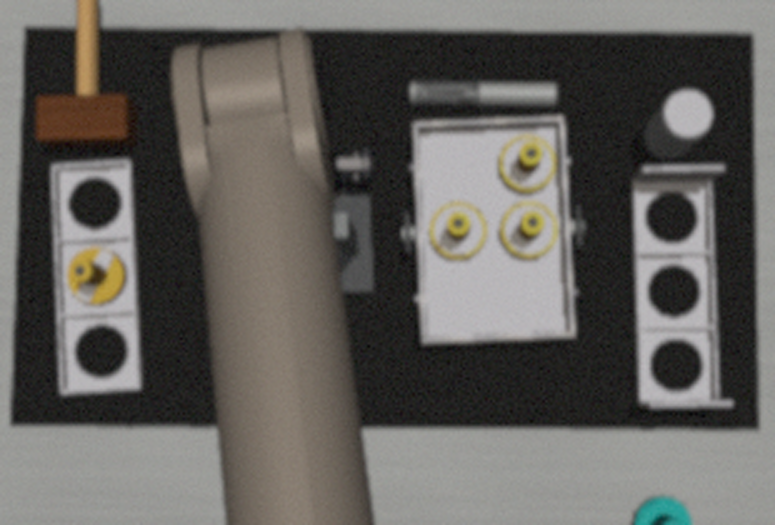

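The reject blank stands in the middle pocket, centred within 2 mm, and the bin is unchanged. Next is the pass blank at (273,182).

>>> {"name": "send_rows", "arguments": {"rows": "0 -0.03 0 0 0 0;0 -0.04 0 0 0 0;0 -0.04 0 0 0 0;-0.001 -0.025 -0.01 0 0 0;0 -0.0115 -0.025 0 0 0;0 0 -0.035 0 0 0;0 0 -0.04 0 0 0;0 0 -0.04 0 0 0;0 0 -0.04 0 0 0;0 0 -0.03 0 0 0;0 0 -0.025 0 0 0;0 0 -0.018 0 0 0;0 0 -0.014 0 0 0;0 0 -0.008 0 0 0;0 0 -0.002 0 0 0;0 0 0 0 0 0;0 0 0 0 0 0"}}

```text
clock: 15.35
tcp_pos: [0.5495, -0.0855, 0.0626]
orientation: [-1.571, -0.022, 0.019]
contact_force: [-0.2, -0.3, -0.4]
grip_width: 0.0596
```

>>> {"name": "send_rows", "arguments": {"rows": "0 0 0 0 0 0;0 0 0 0 0 0;0 0 0 0 0 0;0 0 0 0 0 0;0 0 0 0 0 0;0 0 0 0 0 0;0 0 0 0 0 0;0 0 0 0 0 0", "grip": 0.015}}

```text
clock: 16.15
tcp_pos: [0.5493, -0.0858, 0.0626]
orientation: [-1.571, -0.021, 0.019]
contact_force: [-1.7, -0.2, 6.6]
grip_width: 0.0271
```

>>> {"name": "send_rows", "arguments": {"rows": "0 0 0.005 0 0 0;0 0 0.01 0 0 0;0 0 0.02 0 0 0;0 0 0.03 0 0 0;0 0 0.03 0 0 0;0 0 0.03 0 0 0;0 0 0.03 0 0 0;0 0 0.03 0 0 0;0 0 0.02 0 0 0;0 0 0.01 0 0 0;0 0 0 0 0 0"}}

```text
clock: 17.25
tcp_pos: [0.5491, -0.0856, 0.2779]
orientation: [-1.57, -0.022, 0.019]
contact_force: [0.1, -0.8, -4.4]
grip_width: 0.0265
```

```bash
python3 - <<'E'
from h import *
f=grab("top")
for t in(80,95):
  b=(335,150,390,260)
  g=cv2.cvtColor(f["pixels"],cv2.COLOR_RGB2GRAY)[b[1]:b[3],b[0]:b[2]]
  G=cv2.resize(g,None,fx=4,fy=4)
  cs,_=cv2.findContours((G<t).astype(np.uint8),cv2.RETR_LIST,cv2.CHAIN_APPROX_NONE)
  for c in cs:
    if 150<cv2.contourArea(c)/16<600:
        e=cv2.fitEllipse(c); u,v=(e[0][0]+.5)/4-.5+b[0],(e[0][1]+.5)/4-.5+b[1]; print(t,u,v,np.array(e[1])/4,onz(f,u,v,.005))
print("can top",onz(f,240+628/5,120+77/5,.13), onz(f,240+680/5,120+77/5,.13))
print(r.get_obs()["tcp_pos"])
crop(f,240,110,400,260,5,"t6.png")
E
```

```text
80 360.0843086242676 235.6772918701172 [18.8420887  19.20457458] [ 0.39010653 -0.358298    0.005     ]
80 359.10254859924316 205.99493408203125 [18.75964546 18.99321556] [ 0.48194834 -0.35611428  0.005     ]
80 358.16895866394043 176.14479446411133 [18.71032715 19.5041256 ] [ 0.57526692 -0.35406317  0.005     ]
95 360.072546005249 235.68859100341797 [19.44973183 19.73221779] [ 0.39007153 -0.35826133  0.005     ]
95 359.106388092041 205.9920997619629 [19.35762215 19.55271721] [ 0.48195723 -0.35612629  0.005     ]
95 358.1920280456543 175.99077606201172 [19.19170761 20.5291996 ] [ 0.57575157 -0.35413959  0.005     ]
can top [ 0.6750928  -0.35285125  0.13      ] [ 0.67533661 -0.38280876  0.13      ]
[ 0.54845749 -0.08544314  0.27655196]
```

View pics/t6.png

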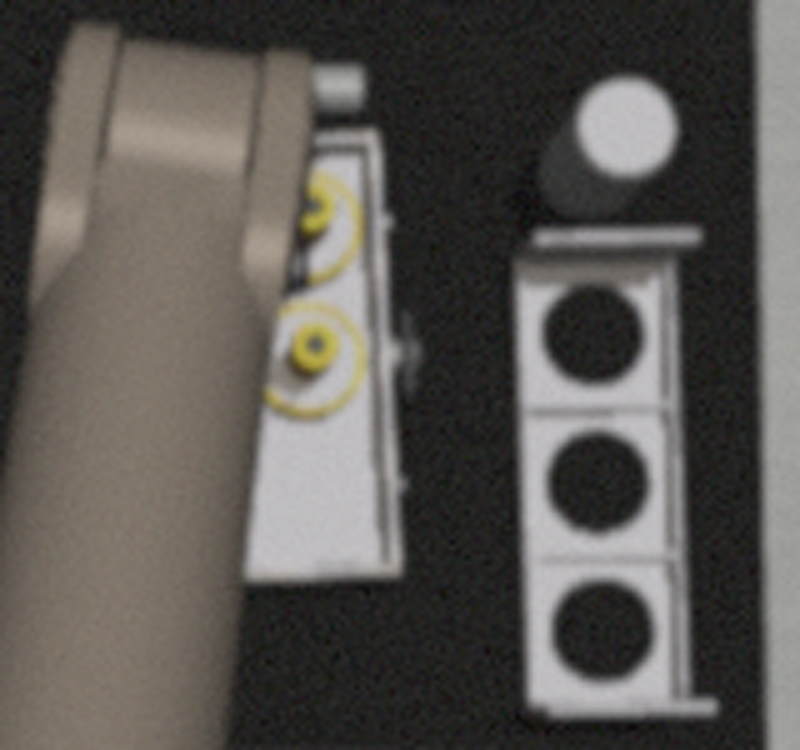

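>>> {"name": "send_rows", "arguments": {"rows": "0 -0.015 0 0 0 0;0 -0.03 0 0 0 0;0.004 -0.035 0 0 0 0;0.004 -0.035 0 0 0 0;0.004 -0.035 0 0 0 0;0.004 -0.035 0 0 0 0;0.004 -0.03 0 0 0 0;0.003 -0.025 0 0 0 0;0.001 -0.018 0 0 0 0;0 -0.01 -0.01 0 0 0;0 0 -0.025 0 0 0;0 0 -0.035 0 0 0;0 0 -0.04 0 0 0;0 0 -0.035 0 0 0;0 0 -0.03 0 0 0;0 0 -0.025 0 0 0;0 0 -0.015 0 0 0;0 0 -0.01 0 0 0;0 0 -0.005 0 0 0;0 0 0 0 0 0"}}

```text
clock: 19.3
tcp_pos: [0.573, -0.3535, 0.0469]
orientation: [-1.571, -0.021, 0.021]
contact_force: [0.2, -0.3, -4.7]
grip_width: 0.0268
```

>>> {"name": "send_rows", "arguments": {"rows": "0 0 -0.002 0 0 0;0 0 -0.001 0 0 0;0 0 -0.001 0 0 0;0 0 0 0 0 0;0 0 0 0 0 0"}}

```text
clock: 19.8
tcp_pos: [0.5729, -0.3535, 0.043]
orientation: [-1.571, -0.021, 0.02]
contact_force: [-0.8, -0.9, -4.2]
grip_width: 0.026
```

>>> {"name": "send_rows", "arguments": {"rows": "0 0 -0.001 0 0 0;0 0 0 0 0 0"}}

```text
clock: 20.0
tcp_pos: [0.573, -0.3537, 0.0427]
orientation: [-1.571, -0.021, 0.02]
contact_force: [-3.0, 1.5, 4.1]
grip_width: 0.027
```

>>> {"name": "send_rows", "arguments": {"rows": "0 0 0 0 0 0;0 0 0 0 0 0;0 0 0 0 0 0;0 0 0 0 0 0;0 0 0 0 0 0", "grip": 0.06}}

```text
clock: 20.5
tcp_pos: [0.5729, -0.3536, 0.0418]
orientation: [-1.571, -0.021, 0.02]
contact_force: [-0.1, 0.3, -0.2]
grip_width: 0.0599
```

>>> {"name": "send_rows", "arguments": {"rows": "0 0 0.015 0 0 0;0 0 0.025 0 0 0;0 0 0.035 0 0 0;0 0 0.035 0 0 0;0 0.01 0.035 0 0 0;0 0.02 0.035 0 0 0;0 0.03 0.035 0 0 0;0 0.035 0.02 0 0 0;-0.02 0.02 0 0 0 0;-0.02 0.015 0 0 0 0;-0.02 0 0 0 0 0;-0.02 0 0 0 0 0;-0.02 0 0 0 0 0;0 0 0 0 0 0"}}

```text
clock: 21.9
tcp_pos: [0.4704, -0.2244, 0.278]
orientation: [-1.57, -0.019, 0.018]
contact_force: [0.1, 0.0, -0.5]
grip_width: 0.0604
```

```bash
python3 - <<'E'
from h import *
f=grab("top"); g=grab("scene"); crop(f,240,110,400,260,5,"t7.png");crop(g,150,120,340,310,4,"s7.png"); blanks(f)
E
```

```text
[128.  199.7] [23.  23.9] [0.4933 0.3485 0.04  ] z=.02: [0.4952 0.3543 0.02  ]
[301.  168.4] [29.5 51.5] [ 0.5927 -0.1735  0.04  ] z=.02: [ 0.596  -0.1749  0.02  ]
[124.5 118.5] [18.6 19.4] [0.7427 0.3669 0.04  ] z=.02: [0.748 0.373 0.02 ]
```

View pics/s7.png

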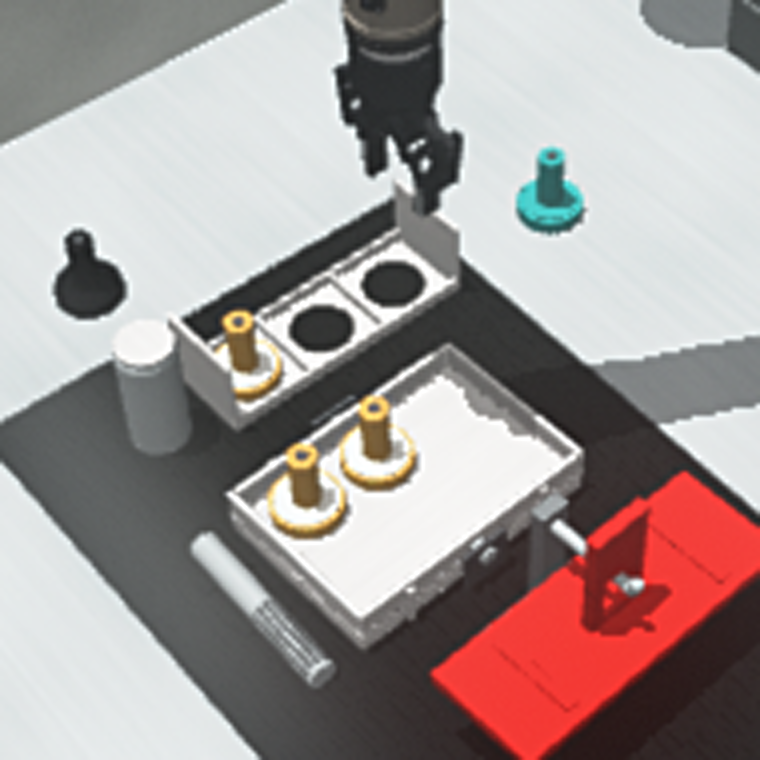

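View pics/t7.png

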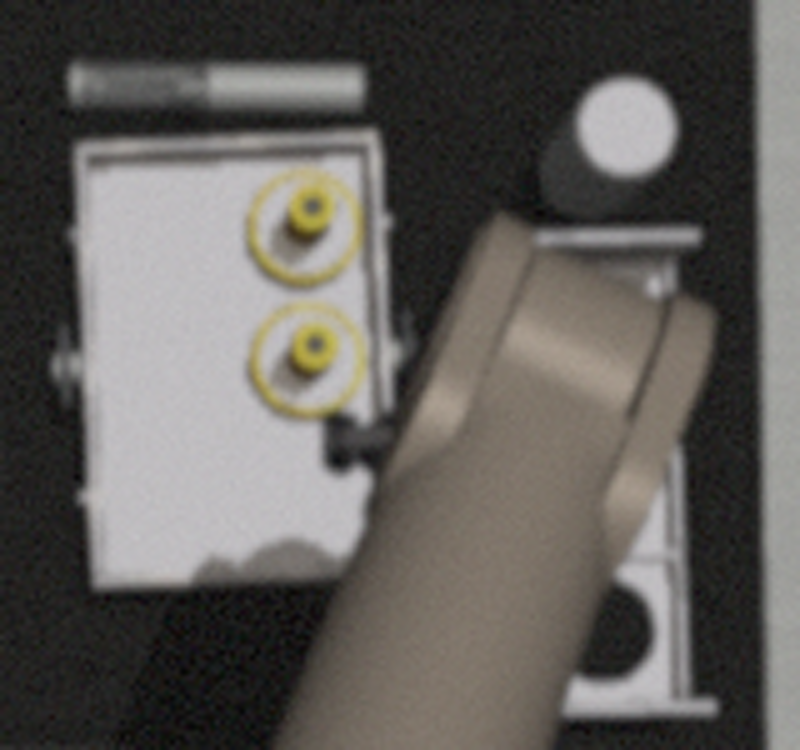

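The pass blank stands in the far pocket. The other two are unmoved, so next is (0.551,-0.173).

>>> {"name": "send_rows", "arguments": {"rows": "0.015 0.01 0 0 0 0;0.02 0.015 0 0 0 0;0.02 0.015 0 0 0 0;0.015 0.011 -0.01 0 0 0;0.01 0 -0.02 0 0 0;0 0 -0.03 0 0 0;0 0 -0.035 0 0 0;0 0 -0.035 0 0 0;0 0 -0.03 0 0 0;0 0 -0.025 0 0 0;0 0 -0.015 0 0 0;0 0 -0.01 0 0 0;0 0 -0.005 0 0 0;0 0 0 0 0 0;0 0 0 0 0 0"}}

```text
clock: 23.5
tcp_pos: [0.5536, -0.1727, 0.0627]
orientation: [-1.571, -0.022, 0.019]
contact_force: [0.3, -0.2, -0.0]
grip_width: 0.0598
```

>>> {"name": "send_rows", "arguments": {"rows": "0 0 0 0 0 0;0 0 0 0 0 0;0 0 0 0 0 0;0 0 0 0 0 0;0 0 0 0 0 0;0 0 0 0 0 0;0 0 0 0 0 0;0 0 0 0 0 0", "grip": 0.015}}

```text
clock: 24.3
tcp_pos: [0.5534, -0.1729, 0.0626]
orientation: [-1.571, -0.021, 0.019]
contact_force: [-0.3, -0.5, 5.8]
grip_width: 0.0267
```

>>> {"name": "send_rows", "arguments": {"rows": "0 0 0.005 0 0 0;0 0 0.01 0 0 0;0 0 0.02 0 0 0;0 0 0.03 0 0 0;0 0 0.03 0 0 0;0 0 0.03 0 0 0;0 0 0.03 0 0 0;0 0 0.03 0 0 0;0 0 0.02 0 0 0;0 0 0.01 0 0 0;0 0 0 0 0 0"}}

```text
clock: 25.4
tcp_pos: [0.553, -0.1726, 0.2778]
orientation: [-1.571, -0.022, 0.019]
contact_force: [0.0, -0.1, -5.2]
grip_width: 0.0266
```

>>> {"name": "send_rows", "arguments": {"rows": "-0.005 -0.01 0 0 0 0;-0.008 -0.02 0 0 0 0;-0.01 -0.025 0 0 0 0;-0.01 -0.03 0 0 0 0;-0.01 -0.03 0 0 0 0;-0.01 -0.03 0 0 0 0;-0.01 -0.02 0 0 0 0;-0.006 -0.0185 0 0 0 0;0 0 -0.02 0 0 0;0 0 -0.03 0 0 0;0 0 -0.035 0 0 0;0 0 -0.035 0 0 0;0 0 -0.035 0 0 0;0 0 -0.03 0 0 0;0 0 -0.02 0 0 0;0 0 -0.015 0 0 0;0 0 -0.008 0 0 0;0 0 -0.004 0 0 0;0 0 0 0 0 0;0 0 0 0 0 0"}}

```text
clock: 27.4
tcp_pos: [0.4844, -0.3565, 0.0457]
orientation: [-1.572, -0.022, 0.02]
contact_force: [0.3, -0.9, -5.7]
grip_width: 0.0268
```

>>> {"name": "send_rows", "arguments": {"rows": "0 0 -0.001 0 0 0;0 0 -0.001 0 0 0;0 0 -0.001 0 0 0;0 0 0 0 0 0"}}

```text
clock: 27.8
tcp_pos: [0.4842, -0.3563, 0.0427]
orientation: [-1.571, -0.021, 0.02]
contact_force: [-2.1, 1.3, 4.1]
grip_width: 0.0269
```

>>> {"name": "send_rows", "arguments": {"rows": "0 0 0 0 0 0;0 0 0 0 0 0;0 0 0 0 0 0;0 0 0 0 0 0;0 0 0 0 0 0", "grip": 0.06}}

```text
clock: 28.3
tcp_pos: [0.4839, -0.3561, 0.0418]
orientation: [-1.571, -0.021, 0.021]
contact_force: [0.1, 0.1, 0.3]
grip_width: 0.0599
```

>>> {"name": "send_rows", "arguments": {"rows": "0 0 0.015 0 0 0;0 0 0.025 0 0 0;0 0 0.035 0 0 0;0 0 0.035 0 0 0;0 0 0.035 0 0 0;0 0.01 0.035 0 0 0;0 0.02 0.035 0 0 0;0 0.03 0.02 0 0 0;0 0.035 0 0 0 0;0 0.03 0 0 0 0;0 0.02 0 0 0 0;0 0 0 0 0 0"}}

```text
clock: 29.5
tcp_pos: [0.4842, -0.2079, 0.2778]
orientation: [-1.569, -0.025, 0.023]
contact_force: [0.1, -1.1, 0.4]
grip_width: 0.0602
```

```bash
python3 - <<'E'
from h import *
f=grab("top"); g=grab("scene"); crop(f,240,110,400,260,5,"t8.png");crop(g,150,120,340,310,4,"s8.png"); blanks(f); print(r.get_obs()["tcp_pos"])
E
```

```text
[128.1 199.7] [23.3 23.8] [0.4934 0.3483 0.04  ] z=.02: [0.4953 0.3541 0.02  ]
[300.7 155.1] [23.5 24.1] [ 0.6335 -0.1723  0.04  ] z=.02: [ 0.6374 -0.1737  0.02  ]
[ 0.4837633  -0.21142885  0.27768224]
```

View pics/s8.png

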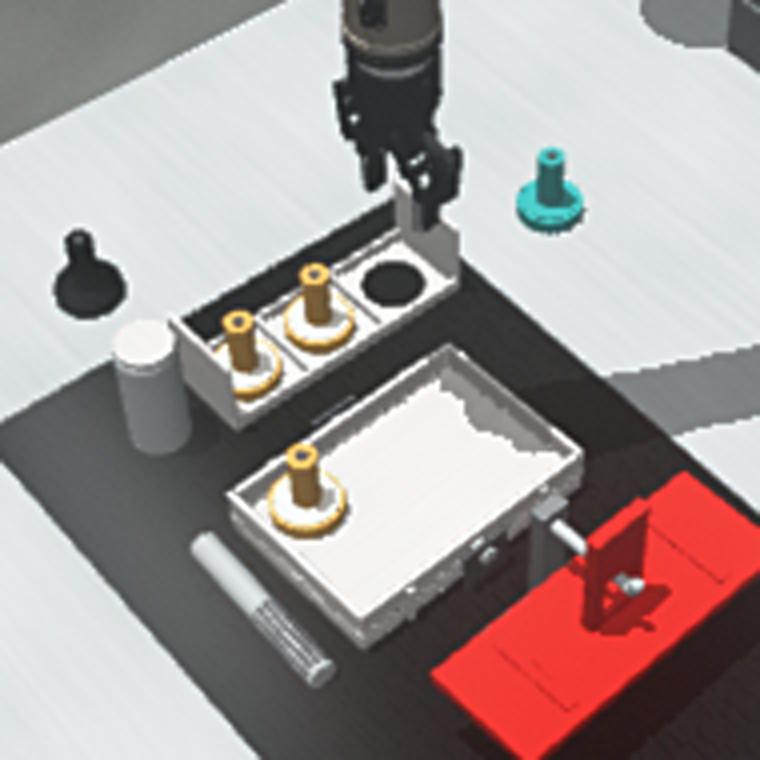

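View pics/t8.png

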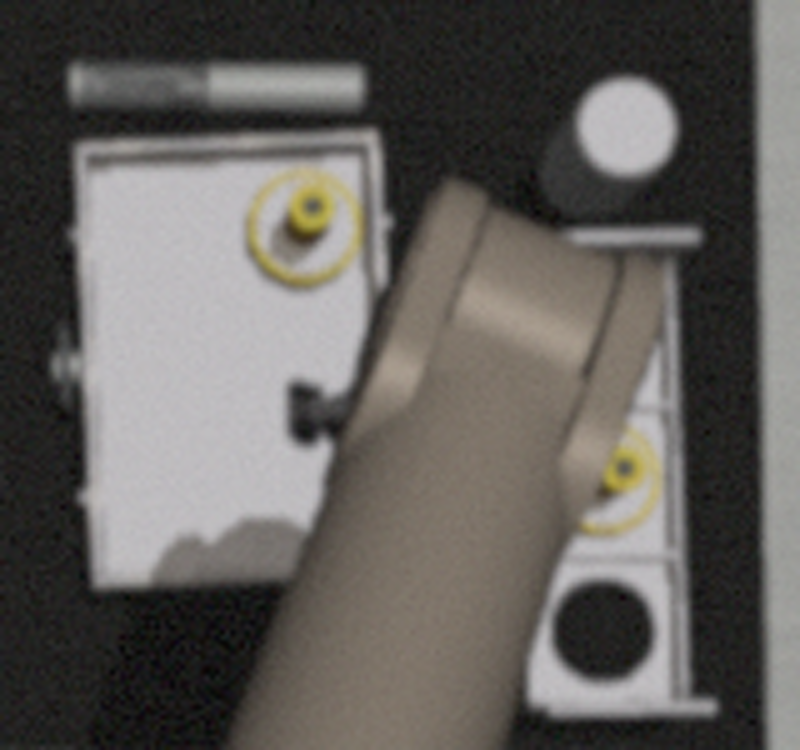

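Two blanks are now in the pass nest. The last one is unmoved at (0.633,-0.172).

>>> {"name": "send_rows", "arguments": {"rows": "0.015 0.005 0 0 0 0;0.025 0.01 0 0 0 0;0.03 0.01 0 0 0 0;0.03 0.01 0 0 0 0;0.03 0.0045 0 0 0 0;0.019 0 -0.01 0 0 0;0 0 -0.02 0 0 0;0 0 -0.03 0 0 0;0 0 -0.035 0 0 0;0 0 -0.035 0 0 0;0 0 -0.03 0 0 0;0 0 -0.025 0 0 0;0 0 -0.015 0 0 0;0 0 -0.01 0 0 0;0 0 -0.005 0 0 0;0 0 0 0 0 0;0 0 0 0 0 0"}}

```text
clock: 31.3
tcp_pos: [0.6337, -0.1718, 0.0629]
orientation: [-1.571, -0.022, 0.019]
contact_force: [-0.3, 0.1, 0.1]
grip_width: 0.0601
```

>>> {"name": "send_rows", "arguments": {"rows": "0 0 0 0 0 0;0 0 0 0 0 0;0 0 0 0 0 0;0 0 0 0 0 0;0 0 0 0 0 0;0 0 0 0 0 0;0 0 0 0 0 0;0 0 0 0 0 0", "grip": 0.015}}

```text
clock: 32.1
tcp_pos: [0.6334, -0.1714, 0.0628]
orientation: [-1.571, -0.022, 0.02]
contact_force: [-1.5, 1.2, 5.9]
grip_width: 0.0266
```

>>> {"name": "send_rows", "arguments": {"rows": "0 0 0.005 0 0 0;0 0 0.01 0 0 0;0 0 0.02 0 0 0;0 0 0.03 0 0 0;0 0 0.03 0 0 0;0 0 0.03 0 0 0;0 0 0.03 0 0 0;0 0 0.03 0 0 0;0 0 0.02 0 0 0;0 0 0.01 0 0 0;0 0 0 0 0 0"}}

```text
clock: 33.2
tcp_pos: [0.6331, -0.1718, 0.2781]
orientation: [-1.571, -0.022, 0.019]
contact_force: [0.1, 0.5, -4.8]
grip_width: 0.0264
```

>>> {"name": "send_rows", "arguments": {"rows": "-0.01 -0.008 0 0 0 0;-0.02 -0.016 0 0 0 0;-0.028 -0.022 0 0 0 0;-0.03 -0.023 0 0 0 0;-0.03 -0.023 0 0 0 0;-0.03 -0.023 0 0 0 0;-0.03 -0.023 0 0 0 0;-0.028 -0.022 0 0 0 0;-0.02 -0.016 0 0 0 0;-0.0165 -0.0105 0 0 0 0;0 0 -0.015 0 0 0;0 0 -0.03 0 0 0;0 0 -0.035 0 0 0;0 0 -0.035 0 0 0;0 0 -0.035 0 0 0;0 0 -0.03 0 0 0;0 0 -0.025 0 0 0;0 0 -0.015 0 0 0;0 0 -0.008 0 0 0;0 0 -0.004 0 0 0"}}

```text
clock: 35.2
tcp_pos: [0.3889, -0.3577, 0.0437]
orientation: [-1.57, -0.018, 0.022]
contact_force: [-1.0, 0.0, -4.4]
grip_width: 0.0266
```

>>> {"name": "send_rows", "arguments": {"rows": "0 0 0 0 0 0;0 0 0 0 0 0;0 0 -0.001 0 0 0;0 0 -0.001 0 0 0;0 0 -0.001 0 0 0;0 0 0 0 0 0"}}

```text
clock: 35.8
tcp_pos: [0.3907, -0.3582, 0.0427]
orientation: [-1.571, -0.021, 0.02]
contact_force: [-1.8, 2.7, 4.7]
grip_width: 0.0268
```

>>> {"name": "send_rows", "arguments": {"rows": "0 0 0 0 0 0;0 0 0 0 0 0;0 0 0 0 0 0;0 0 0 0 0 0;0 0 0 0 0 0", "grip": 0.06}}

```text
clock: 36.3
tcp_pos: [0.3904, -0.3581, 0.0418]
orientation: [-1.571, -0.021, 0.021]
contact_force: [-0.5, -0.6, 0.4]
grip_width: 0.0601
```

>>> {"name": "send_rows", "arguments": {"rows": "0 0 0.015 0 0 0;0 0 0.025 0 0 0;0 0 0.035 0 0 0;0 0 0.035 0 0 0;0 0 0.04 0 0 0;0 0 0.04 0 0 0;0 0 0.04 0 0 0;0 0.01 0.04 0 0 0;0 0.02 0.04 0 0 0;0.01 0.03 0.03 0 0 0;0.02 0.04 0.02 0 0 0;0.02 0.04 0 0 0 0;0.02 0.04 0 0 0 0;0.02 0.02 0 0 0 0;0 0 0 0 0 0"}}

```text
clock: 37.8
tcp_pos: [0.4821, -0.1538, 0.4023]
orientation: [-1.57, -0.026, 0.025]
contact_force: [-0.6, 0.1, 0.4]
grip_width: 0.0599
```

```bash
python3 - <<'E'
from h import *
f=grab("top"); g=grab("scene"); crop(f,90,110,390,260,2.6,"t9.png");crop(g,150,120,340,310,4,"s9.png"); blanks(f); print(r.get_obs()["tcp_pos"])
crop(g,250,230,350,310,8,"s9c.png"); crop(f,170,120,250,250,4.5,"t9c.png")
E
```

```text
[360.9 235. ] [23.5 23.7] [ 0.3915 -0.3542  0.04  ] z=.02: [ 0.3919 -0.3581  0.02  ]
[360.  205.1] [23.5 23.9] [ 0.4817 -0.3523  0.04  ] z=.02: [ 0.4835 -0.3562  0.02  ]
[128.  199.7] [23.3 23.7] [0.4934 0.3484 0.04  ] z=.02: [0.4953 0.3542 0.02  ]
[ 0.47993297 -0.15818318  0.40233587]
```

View pics/s9.png

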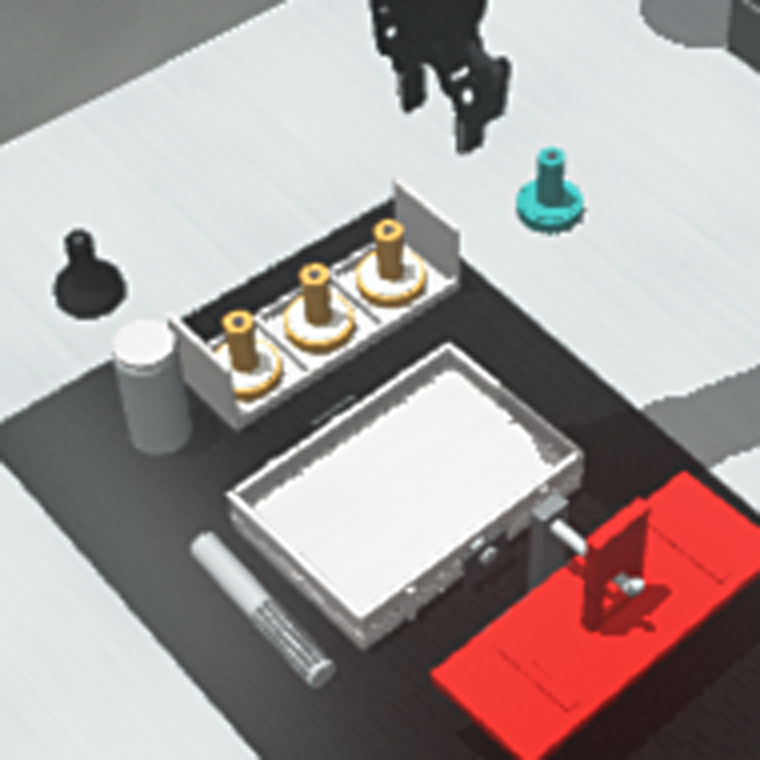

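View pics/t9.png

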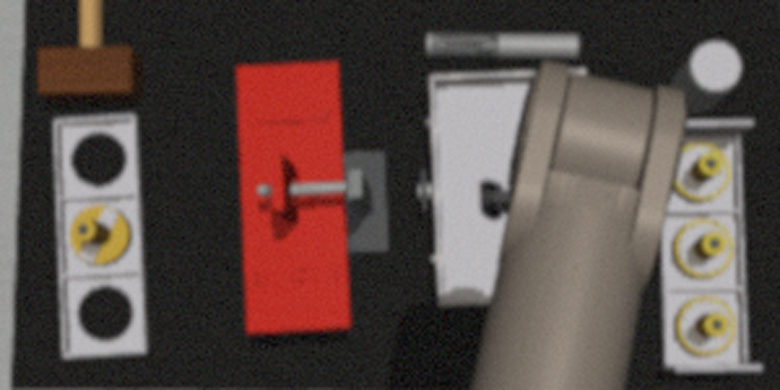

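View pics/s9c.png

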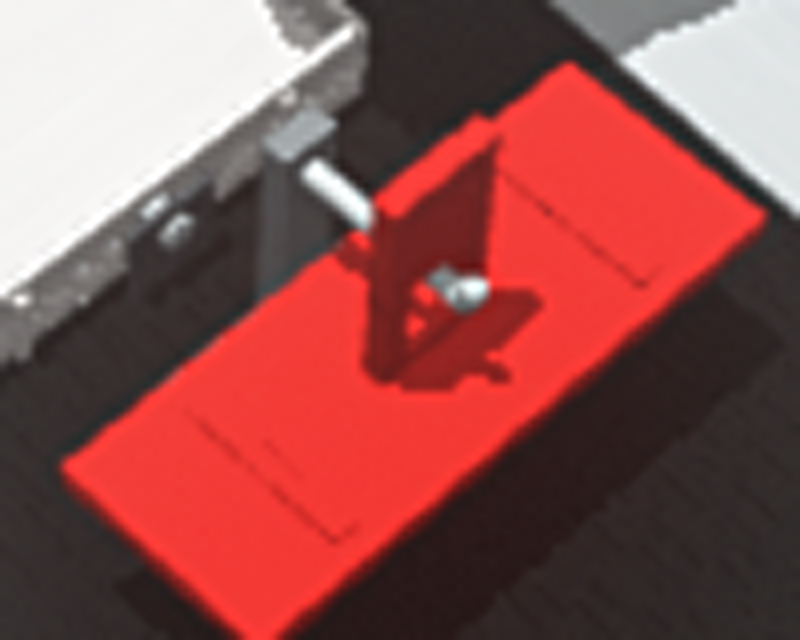

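View pics/t9c.png

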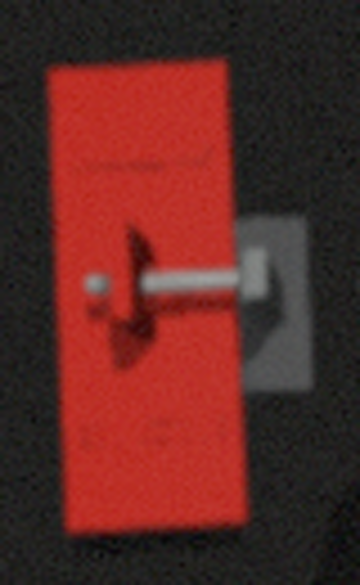

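```bash
python3 - <<'E'
from h import *
np.set_printoptions(precision=4,suppress=True)
f=grab("top"); g=grab("scene")
def red(F,box):
    p=F["pixels"].astype(int); s=(p[:,:,0]-np.maximum(p[:,:,1],p[:,:,2])); k=np.zeros(s.shape,bool);k[box[1]:box[3],box[0]:box[2]]=1
    s=np.where(k,s,0).astype(np.float32); return cv2.resize(s,None,fx=4,fy=4,interpolation=cv2.INTER_CUBIC)
for n,F,b in(("top",f,(150,110,245,260)),("scene",g,(240,225,370,330))):
    s=red(F,b); m=((s>0.5*np.percentile(s[s>40],60))).astype(np.uint8)
    cs,_=cv2.findContours(m,cv2.RETR_EXTERNAL,cv2.CHAIN_APPROX_NONE);c=max(cs,key=cv2.contourArea)
    q=cv2.approxPolyDP(cv2.convexHull(c),12,True)[:,0]; print(n,(q+.5)/4-.5)
    for u,v in (q+.5)/4-.5: print(onz(F,u,v,.096)[:2],end=" ")
    if n=="top":
        mr=cv2.minAreaRect(c); P=np.array([onz(F,(u+.5)/4-.5,(v+.5)/4-.5,.096)[:2] for u,v in cv2.boxPoints(mr)]); print("\n",P,P.mean(0),[np.linalg.norm(P[i]-P[i-1]) for i in range(4)],np.degrees(mr[2]*np.pi/180))
# peg ends in top crop t9c (4.5x): tip ball (96,284) z~.158 ; peg right end (240,280), near web (142,285)
for u,v,z in[(96,284,.158),(142,285,.146),(240,279,.146),(255,272,.165)]: print("peg",onz(f,170+u/4.5,120+v/4.5,z))
# scene: web top corners
for u,v in[(478,113),(500,138),(366,190),(385,222)]: print("web",onz(g,250+u/8,230+v/8,.215))
E
```

```text
top [[219.125 133.125]
 [224.375 234.625]
 [185.125 237.875]
 [180.125 136.375]]
[0.6864 0.0713] [0.3887 0.0517] [0.3787 0.1646] [0.6757 0.1854] 
 [[0.6817 0.1871]
 [0.6879 0.0678]
 [0.3829 0.0504]
 [0.3771 0.1675]] [0.5324 0.1182] [np.float64(0.30514178761729305), np.float64(0.11937135466115045), np.float64(0.3054805226271147), np.float64(0.11724757834291104)] 87.52389526367188
scene [[345.125 256.125]
 [281.875 311.375]
 [257.375 288.625]
 [320.375 237.375]]
[0.3777 0.1668] [0.6795 0.1877] [0.6855 0.0746] [0.3857 0.0546] peg [0.5298 0.1399 0.158 ]
peg [0.5309 0.1132 0.146 ]
peg [0.5351 0.0522 0.146 ]
peg [0.537  0.0413 0.165 ]
web [0.5015 0.1139 0.215 ]
web [0.5033 0.1285 0.215 ]
web [0.5602 0.1133 0.215 ]
web [0.5648 0.1293 0.215 ]
```

```bash
python3 - <<'E'
from h import *
np.set_printoptions(precision=4,suppress=True)
f=grab("top"); g=grab("scene"); o=r.get_obs(); M=R.from_rotvec(o["orientation"]).as_matrix(); print(o["tcp_pos"],M[:,1],np.degrees(np.arctan2(M[1,2],M[0,2])))
for u,v in[(531,237),(702,236),(545,708),(718,707)]: print("T",onz(f,240+u/5,110+v/5,.088))
for u,v in[(170,318),(237,378),(395,182),(460,235)]: print("S",onz(g,150+u/4,120+v/4,.088))
crop(g,180,150,280,230,8,"s10.png"); 
E
```

```text
[ 0.4795 -0.1594  0.4022] [ 0.0004 -0.0001 -1.    ] 91.35165690518875
T [ 0.6185 -0.3035  0.088 ]
T [ 0.6199 -0.4046  0.088 ]
T [ 0.3419 -0.3097  0.088 ]
T [ 0.343  -0.4103  0.088 ]
S [ 0.6219 -0.3895  0.088 ]
S [ 0.6172 -0.2883  0.088 ]
S [ 0.3463 -0.3973  0.088 ]
S [ 0.3443 -0.298   0.088 ]
```

View pics/s10.png

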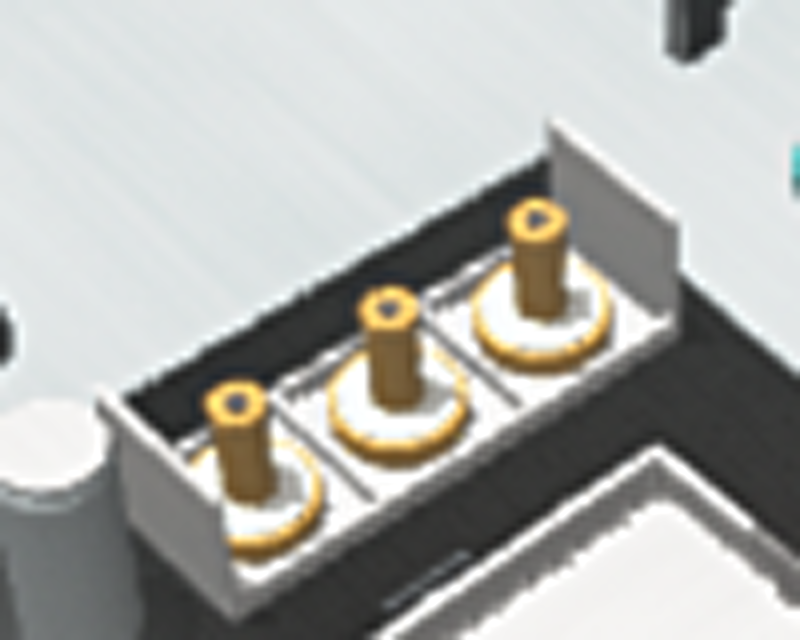

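```bash
python3 - <<'E'
from h import *
np.set_printoptions(precision=4,suppress=True)
f=grab("top"); g=grab("scene")
for u,v in[(237,402),(388,308),(538,220)]: print("hub",onz(g,180+u/8,150+v/8,.083))
for u,v in[(100,395),(222,503),(548,120),(680,222)]: print("S",onz(g,180+u/8,150+v/8,.088))
# nest floor outline corner near bottom (240,615) z0
print(onz(g,180+240/8,150+615/8,0), onz(g,180+678/8,150+325/8,0))
for P in [(.5729,-.3537,.083),(.4825,-.3563,.083),(.3906,-.3582,.083)]: print(proj(g,P),proj(f,P))
crop(f,335,130,395,260,4.6,"t10.png")
E
```

```text
hub [ 0.5728 -0.3489  0.083 ]
hub [ 0.4819 -0.352   0.083 ]
hub [ 0.3899 -0.3522  0.083 ]
S [ 0.6216 -0.3901  0.088 ]
S [ 0.6168 -0.2982  0.088 ]
S [ 0.3452 -0.4002  0.088 ]
S [ 0.3408 -0.3023  0.088 ]
[ 0.6136 -0.303  -0.    ] [ 0.3332 -0.3144  0.    ]
(np.float64(208.8701023965362), np.float64(199.54841362008656)) (np.float64(363.0121384231725), np.float64(173.10833431251504))
(np.float64(227.68811644972584), np.float64(187.95453464573126)) (np.float64(364.20020773483685), np.float64(203.6000676829952))
(np.float64(246.14955463710945), np.float64(176.75487893360736)) (np.float64(365.1671738665989), np.float64(234.9295299370237))
```

View pics/t10.png

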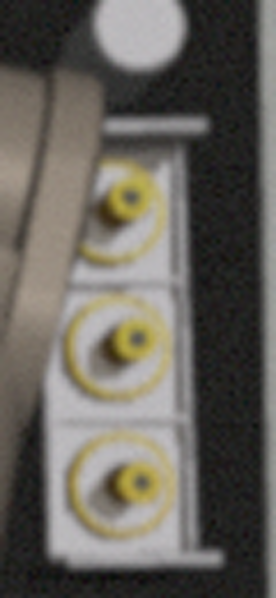

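Sorting is complete: three round-tag blanks in the pass nest, one bar-tag blank in the reject nest, bin empty. The cover's web centre is at about (0.532,0.120) with yaw 3.9°, and the two views agree. Moving to the cover.

>>> {"name": "send_rows", "arguments": {"rows": "0.004 0.02 0 0 0 0.0045;0.006 0.03 0 0 0 0.005;0.007 0.04 0 0 0 0.005;0.007 0.04 0 0 0 0.005;0.007 0.04 0 0 0 0.005;0.007 0.04 0 0 0 0.005;0.007 0.03 0 0 0 0.005;0.0045 0.02 0 0 0 0.005;0.003 0.018 0 0 0 0.005;0 0 -0.02 0 0 0;0 0 -0.03 0 0 0;0 0 -0.03 0 0 0;0 0 -0.025 0 0 0;0 0 -0.02 0 0 0;0 0 0 0 0 0;0 0 0 0 0 0", "grip": 0.05}}

```text
clock: 39.8
tcp_pos: [0.5332, 0.1192, 0.2774]
orientation: [-1.57, -0.055, 0.054]
contact_force: [-0.1, -0.6, 1.2]
grip_width: 0.0501
```

```bash
python3 - <<'E'
from h import *
o=r.get_obs(); M=R.from_rotvec(o["orientation"]).as_matrix(); print(o["tcp_pos"],np.degrees(np.arctan2(M[1,2],M[0,2])),o["grip_width"])
g=grab("scene"); crop(g,230,160,350,320,5,"s11.png")
E
```

```text
[0.53318406 0.11924519 0.27735353] 93.97325570754495 0.05006477032287362
```

View pics/s11.png

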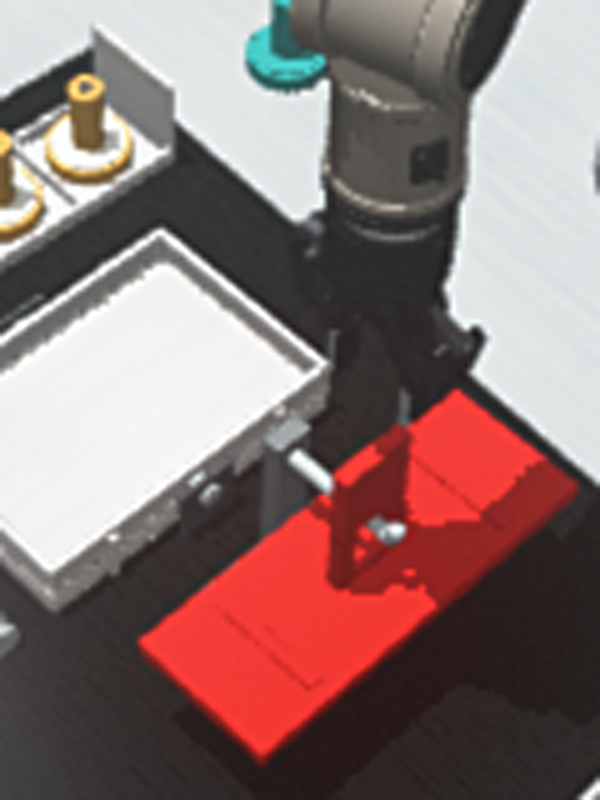

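>>> {"name": "send_rows", "arguments": {"rows": "-0.001 0 -0.02 0 0 0;0 0 -0.02 0 0 0;0 0 -0.02 0 0 0;0 0 -0.015 0 0 0;0 0 -0.012 0 0 0;0 0 -0.01 0 0 0;0 0 -0.007 0 0 0;0 0 0 0 0 0;0 0 0 0 0 0"}}

```text
clock: 40.75
tcp_pos: [0.5322, 0.1201, 0.1732]
orientation: [-1.57, -0.056, 0.055]
contact_force: [0.4, 0.7, -0.2]
grip_width: 0.0498
```

>>> {"name": "send_rows", "arguments": {"rows": "0 0 0 0 0 0;0 0 0 0 0 0;0 0 0 0 0 0;0 0 0 0 0 0;0 0 0 0 0 0;0 0 0 0 0 0;0 0 0 0 0 0;0 0 0 0 0 0;0 0 0 0 0 0;0 0 0 0 0 0", "grip": 0.004, "grip_force": 70}}

```text
clock: 41.75
tcp_pos: [0.5322, 0.12, 0.1733]
orientation: [-1.57, -0.056, 0.055]
contact_force: [-0.6, -0.6, 5.4]
grip_width: 0.0114
```

>>> {"name": "send_rows", "arguments": {"rows": "0 0 0.003 0 0 0;0 0 0.004 0 0 0;0 0 0.005 0 0 0;0 0 0.005 0 0 0;0 0 0.004 0 0 0;0 0 0 0 0 0;0 0 0 0 0 0;0 0 0 0 0 0"}}

```text
clock: 42.55
tcp_pos: [0.5317, 0.1199, 0.1936]
orientation: [-1.57, -0.055, 0.056]
contact_force: [0.4, -0.3, -2.4]
grip_width: 0.0115
```

```bash
python3 - <<'E'
from h import *
g=grab("scene"); crop(g,250,220,350,320,7,"s12.png");f=grab("top"); crop(f,150,110,270,260,4,"t12.png")
E
```

```text
(no output)
```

View pics/s12.png

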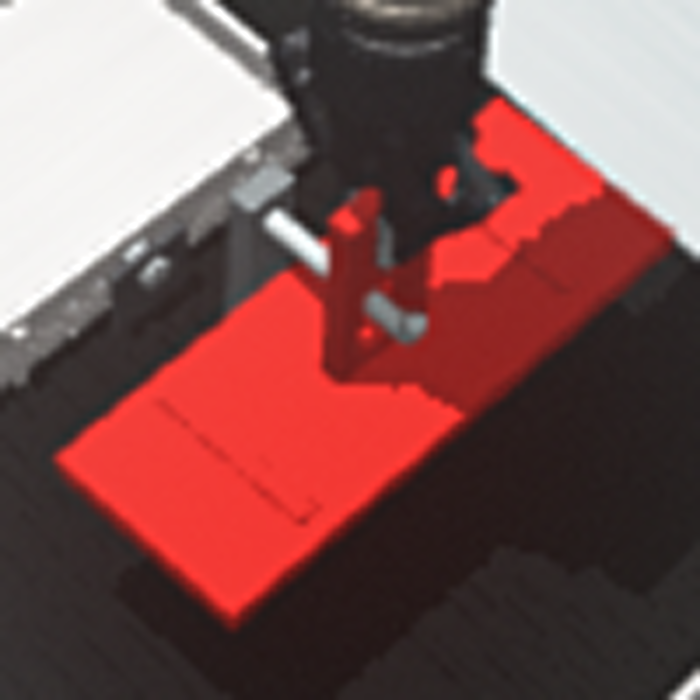

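View pics/t12.png

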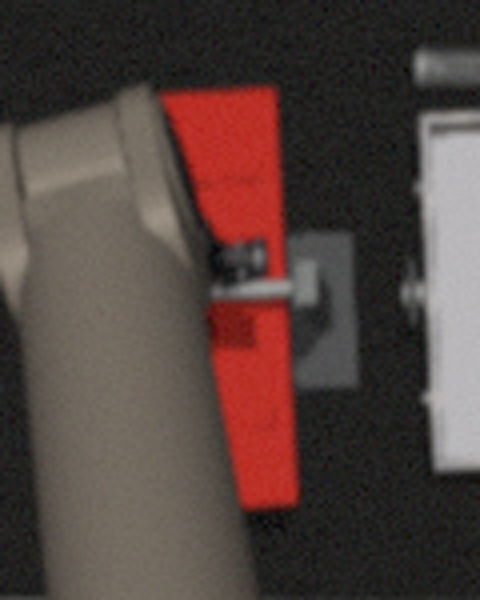

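The cover is raised, held and level, with the peg's end inside the window. Drawing it off along the stand's +y.

>>> {"name": "send_rows", "arguments": {"rows": "0 0.004 0 0 0 0;-0.001 0.008 0 0 0 0;-0.001 0.011 0 0 0 0;-0.001 0.012 0 0 0 0;-0.001 0.012 0 0 0 0;-0.001 0.012 0 0 0 0;-0.001 0.012 0 0 0 0;-0.001 0.012 0 0 0 0;0 0.01 0 0 0 0;0 0.006 0 0 0 0;0 0.003 0 0 0 0;0 0 0 0 0 0;0 0 0 0 0 0"}}

```text
clock: 43.95
tcp_pos: [0.525, 0.2213, 0.1938]
orientation: [-1.57, -0.055, 0.055]
contact_force: [-0.5, -0.2, -3.0]
grip_width: 0.0112
```

```bash
python3 - <<'E'
from h import *
print(r.get_obs()["tcp_pos"])
g=grab("scene"); crop(g,240,200,380,340,5,"s13.png")
E
```

```text
[0.52498099 0.22131743 0.19379717]
```

View pics/s13.png

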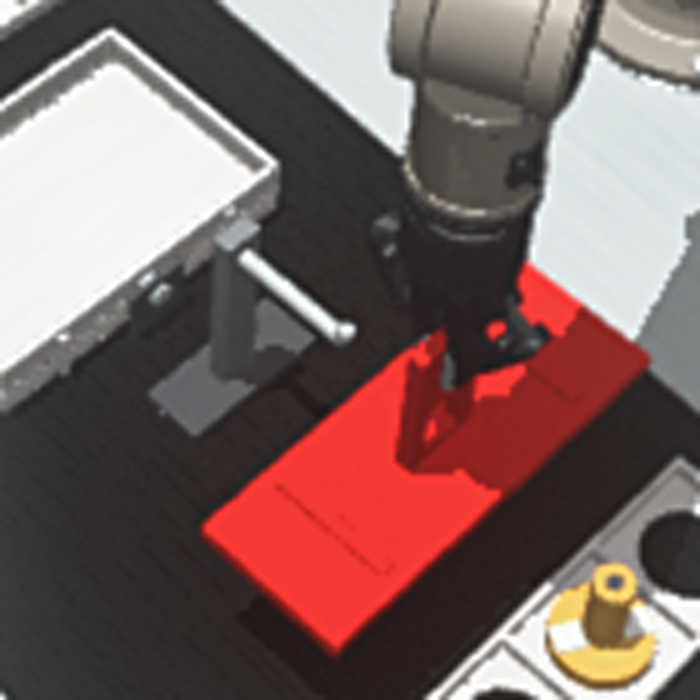

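>>> {"name": "send_rows", "arguments": {"rows": "0 0 0.008 0 0 0;0 0 0.015 0 0 0;0 0 0.022 0 0 0;0 0 0.025 0 0 0;0 0 0.025 0 0 0;0 0 0.025 0 0 0;0 0 0.025 0 0 0;0 0 0.025 0 0 0;0 0 0.02 0 0 0;0 0 0.01 0 0 0;0 0 0.006 0 0 0;0 0 0 0 0 0"}}

```text
clock: 45.2
tcp_pos: [0.5249, 0.2218, 0.4]
orientation: [-1.57, -0.056, 0.055]
contact_force: [0.2, 0.3, -3.9]
grip_width: 0.0114
```

>>> {"name": "send_rows", "arguments": {"rows": "0 -0.008 0 0 0 0;-0.001 -0.016 0 0 0 0;-0.002 -0.024 0 0 0 0;-0.003 -0.032 0 0 0 -0.003;-0.003 -0.036 0 0 0 -0.003;-0.003 -0.036 0 0 0 -0.004;-0.003 -0.036 0 0 0 -0.004;-0.003 -0.036 0 0 0 -0.004;-0.003 -0.036 0 0 0 -0.004;-0.003 -0.036 0 0 0 -0.004;-0.003 -0.036 0 0 0 -0.004;-0.003 -0.036 0 0 0 -0.004;-0.003 -0.036 0 0 0 -0.004;-0.003 -0.036 0 0 0 -0.004;-0.003 -0.036 0 0 0 -0.0025;-0.003 -0.034 0 0 0 0;-0.002 -0.027 0 0 0 0;0 -0.018 0 0 0 0;0 -0.012 0 0 0 0;0 -0.01 0 0 0 0"}}

```text
clock: 47.2
tcp_pos: [0.4798, -0.3561, 0.3993]
orientation: [-1.57, -0.019, 0.02]
contact_force: [0.1, 0.8, -2.4]
grip_width: 0.0113
```

>>> {"name": "send_rows", "arguments": {"rows": "0 0 -0.02 0 0 0;0 0 -0.03 0 0 0;0 0 -0.03 0 0 0;0 0 -0.03 0 0 0;0 0 -0.02 0 0 0;0 0 -0.01 0 0 0;0 0 -0.005 0 0 0;0 0 0 0 0 0;0 0 0 0 0 0;0 0 0 0 0 0"}}

```text
clock: 48.2
tcp_pos: [0.4814, -0.3555, 0.256]
orientation: [-1.572, -0.022, 0.019]
contact_force: [0.5, -0.1, -2.7]
grip_width: 0.0108
```

```bash
python3 - <<'E'
from h import *
o=r.get_obs(); M=R.from_rotvec(o["orientation"]).as_matrix(); print(o["tcp_pos"],np.degrees(np.arctan2(M[1,2],M[0,2])),M[:,1])
g=grab("scene"); crop(g,150,90,310,250,5,"s14.png");f=grab("top"); crop(f,300,110,440,270,4.5,"t14.png")
E
```

```text
[ 0.48136989 -0.35546207  0.25599041] 91.50276149352521 [ 1.84647328e-03 -8.64851844e-04 -9.99997921e-01]
```

View pics/s14.png

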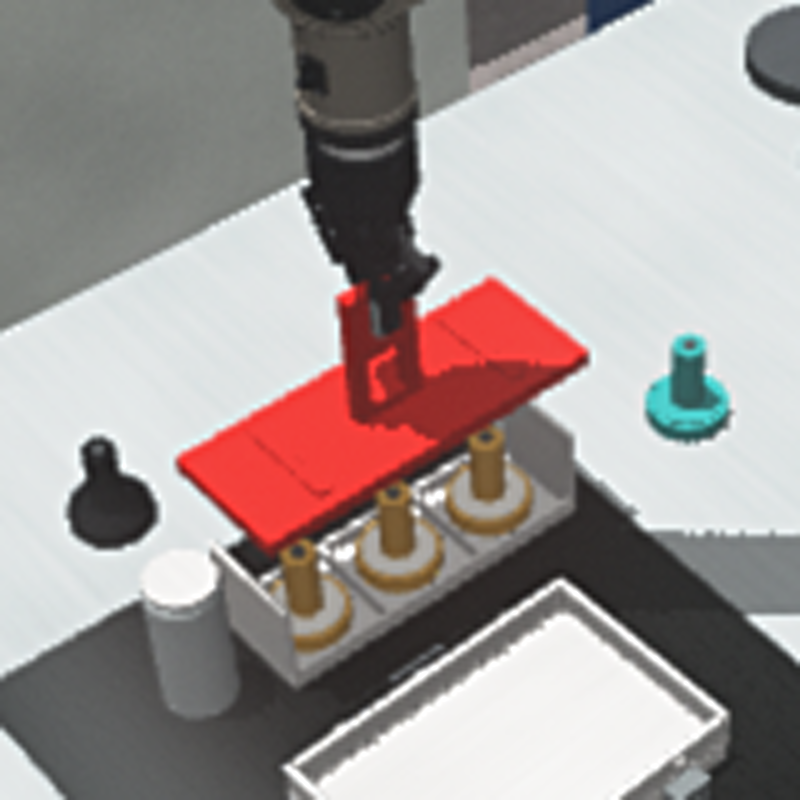

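View pics/t14.png

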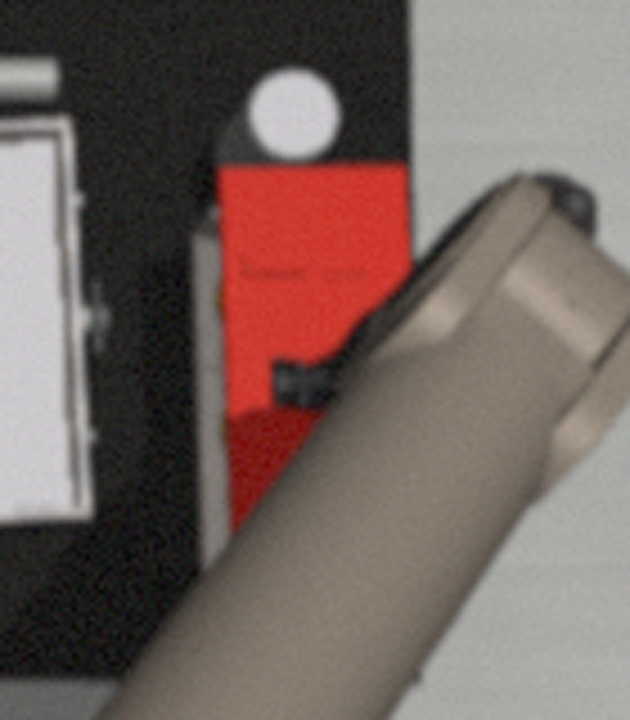

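```bash
python3 - <<'E'
from h import *
np.set_printoptions(precision=4,suppress=True)
f=grab("top"); g=grab("scene")
A=np.array([onz(g,150+u/5,90+v/5,.179)[:2] for u,v in[(178,464),(270,540),(588,352),(490,278)]]); print(A,A.mean(0)); 
B=np.array([onz(f,300+u/4.5,110+v/4.5,.179)[:2] for u,v in[(218,164),(411,163)]]);print(B,B.mean(0)); t=np.radians(1.5)
for s in(1,-1):
  print(np.array([.4814,-.3555])+R.from_euler('z',t).as_matrix()[:2,:2]@np.array([.15,s*.057]))
  print(np.array([.4814,-.3555])+R.from_euler('z',t).as_matrix()[:2,:2]@np.array([-.15,s*.057]))
E
```

```text
[[ 0.6334 -0.3972]
 [ 0.6257 -0.2931]
 [ 0.3317 -0.2963]
 [ 0.3361 -0.4096]] [ 0.4817 -0.349 ]
[[ 0.6322 -0.2949]
 [ 0.6337 -0.4138]] [ 0.633  -0.3544]
[ 0.6299 -0.2946]
[ 0.33   -0.3024]
[ 0.6328 -0.4086]
[ 0.3329 -0.4164]
```

>>> {"name": "send_rows", "arguments": {"rows": "0 0 -0.01 0 0 0;0 0 -0.015 0 0 0;0 0 -0.015 0 0 0;0 0 -0.012 0 0 0;0 0 -0.008 0 0 0;0 0 -0.005 0 0 0;0 0 -0.003 0 0 0;0 0 0 0 0 0;0 0 0 0 0 0"}}

```text
clock: 49.3
tcp_pos: [0.4811, -0.3553, 0.1873]
orientation: [-1.571, -0.021, 0.02]
contact_force: [0.4, 0.0, -2.9]
grip_width: 0.0112
```

```bash
python3 - <<'E'
from h import *
g=grab("scene"); crop(g,160,110,290,240,6,"s15.png")
E
```

```text
(no output)
```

View pics/s15.png

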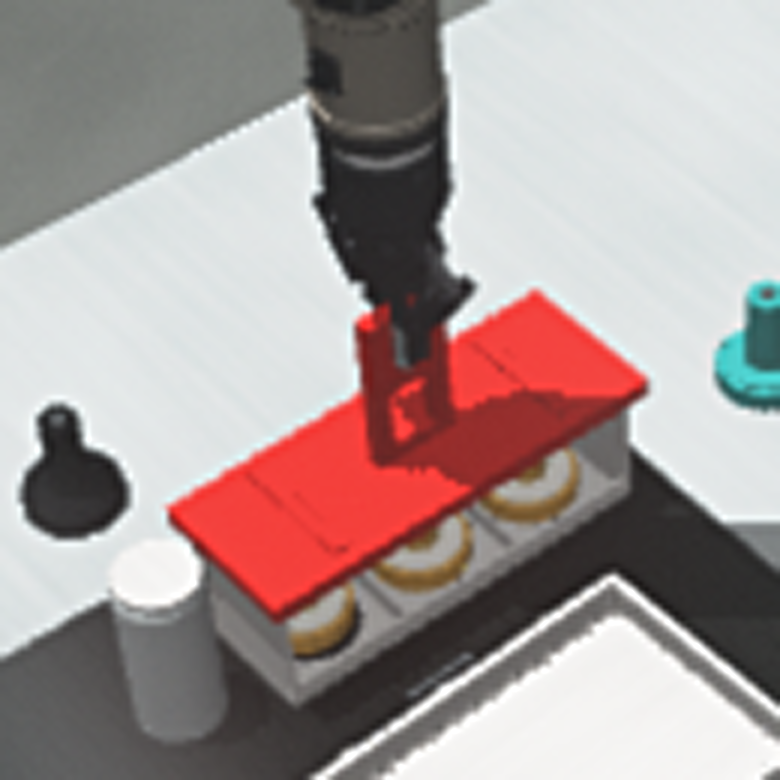

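The cover is aligned and level just above the end plates. Lowering in small steps.

>>> {"name": "send_rows", "arguments": {"rows": "0 0 -0.002 0 0 0;0 0 -0.002 0 0 0;0 0 -0.002 0 0 0;0 0 -0.002 0 0 0;0 0 0 0 0 0;0 0 0 0 0 0"}}

```text
clock: 49.95
tcp_pos: [0.4808, -0.355, 0.1787]
orientation: [-1.571, -0.02, 0.021]
contact_force: [-0.7, -0.0, -2.2]
grip_width: 0.0114
```

>>> {"name": "send_rows", "arguments": {"rows": "0 0 -0.002 0 0 0;0 0 -0.002 0 0 0;0 0 -0.001 0 0 0;0 0 -0.001 0 0 0;0 0 0 0 0 0;0 0 0 0 0 0"}}

```text
clock: 50.55
tcp_pos: [0.4808, -0.3551, 0.1728]
orientation: [-1.571, -0.021, 0.021]
contact_force: [0.5, 0.5, -2.6]
grip_width: 0.0112
```

>>> {"name": "send_rows", "arguments": {"rows": "0 0 -0.001 0 0 0;0 0 -0.0005 0 0 0;0 0 -0.0005 0 0 0;0 0 0 0 0 0;0 0 0 0 0 0"}}

```text
clock: 51.05
tcp_pos: [0.4809, -0.3553, 0.1716]
orientation: [-1.571, -0.021, 0.02]
contact_force: [-1.3, 1.1, 5.0]
grip_width: 0.0111
```

>>> {"name": "send_rows", "arguments": {"rows": "0 0 0 0 0 0;0 0 0 0 0 0;0 0 0 0 0 0;0 0 0 0 0 0;0 0 0 0 0 0;0 0 0 0 0 0", "grip": 0.05}}

```text
clock: 51.65
tcp_pos: [0.4809, -0.355, 0.1708]
orientation: [-1.571, -0.021, 0.021]
contact_force: [0.4, -0.5, -0.1]
grip_width: 0.0497
```

>>> {"name": "send_rows", "arguments": {"rows": "0 0 0.01 0 0 0;0 0 0.02 0 0 0;0 0 0.03 0 0 0;0 0 0.03 0 0 0;0 0 0.04 0 0 0;0 0 0.04 0 0 0;0 0 0.04 0 0 0;0 0.02 0.02 0 0 0;0 0.03 0 0 0 0;0 0.04 0 0 0 0;0 0.04 0 0 0 0;0 0.04 0 0 0 0;0 0.04 0 0 0 0;0 0.04 0 0 0 0;0 0.04 0 0 0 0;0 0.04 0 0 0 0;0 0.03 0 0 0 0;0 0.02 0 0 0 0;0 0 0 0 0 0"}}

```text
clock: 53.55
tcp_pos: [0.4806, 0.028, 0.4014]
orientation: [-1.57, -0.025, 0.024]
contact_force: [-0.4, -0.2, -0.6]
grip_width: 0.0497
```

```bash
python3 - <<'E'
from h import *
np.set_printoptions(precision=4,suppress=True)
g=grab("scene"); crop(g,160,110,290,240,6,"s16.png");f=grab("top"); crop(f,90,100,440,270,2.2,"t16.png"); crop(f,320,120,440,270,4,"t16c.png"); blanks(f)
p=f["pixels"].astype(int); s=(p[:,:,0]-np.maximum(p[:,:,1],p[:,:,2])).astype(np.float32); s[:,:320]=0; s=cv2.resize(s,None,fx=4,fy=4,interpolation=cv2.INTER_CUBIC)
m=(s>60).astype(np.uint8); cs,_=cv2.findContours(m,cv2.RETR_EXTERNAL,cv2.CHAIN_APPROX_NONE); q=cv2.minAreaRect(max(cs,key=cv2.contourArea)); P=np.array([onz(f,(u+.5)/4-.5,(v+.5)/4-.5,.094)[:2] for u,v in cv2.boxPoints(q)]); print(P,P.mean(0),q[2])
E
```

```text
[128.  199.7] [23.2 23.7] [0.4933 0.3484 0.04  ] z=.02: [0.4952 0.3542 0.02  ]
[[ 0.6328 -0.293 ]
 [ 0.6373 -0.4139]
 [ 0.3305 -0.4185]
 [ 0.3264 -0.2998]] [ 0.4817 -0.3563] 88.34625244140625
```

View pics/s16.png

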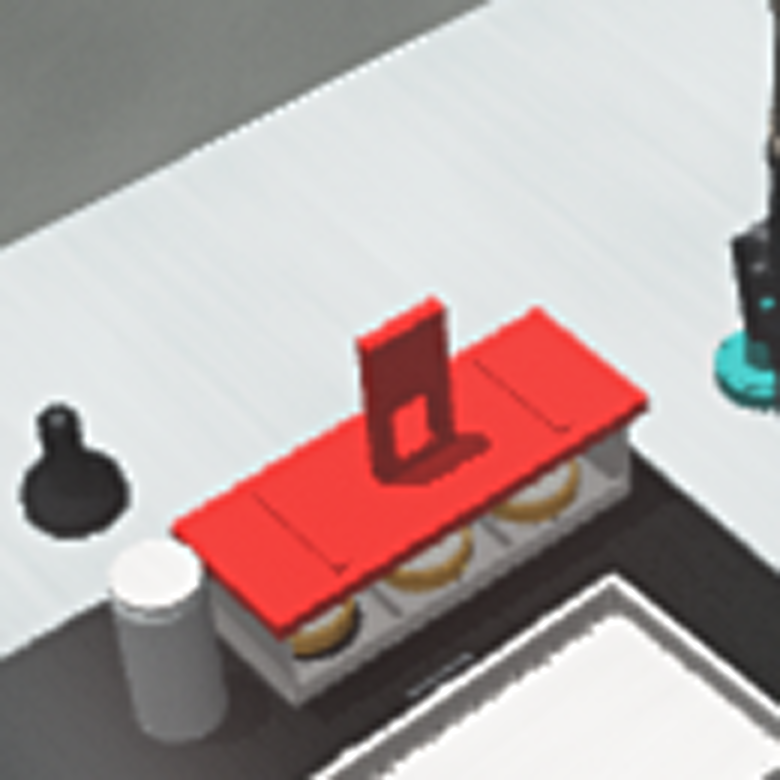

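View pics/t16.png

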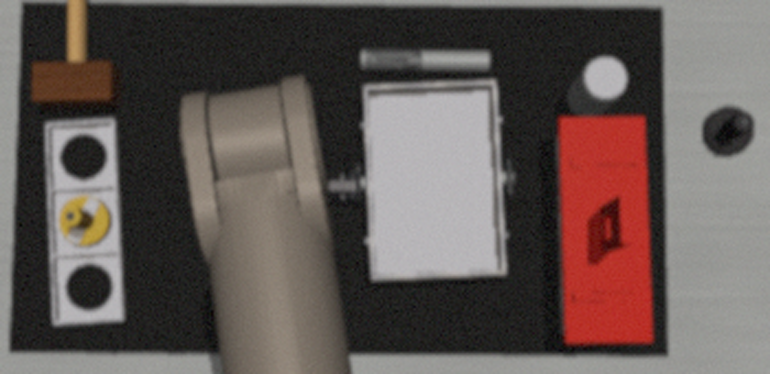

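View pics/t16c.png

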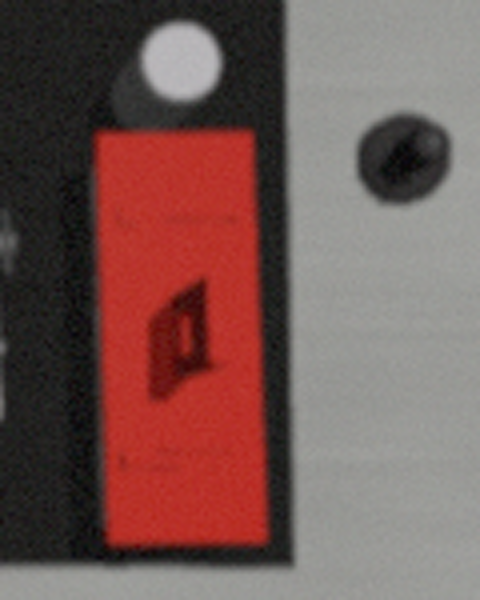

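The cover sits level on the pass nest, skirt down over both end plates, with its centre at (0.482,-0.356). The pass blanks' flanges show upright under it and the reject blank stands in its pocket. The bystanders and look-alikes have not moved. Handing in.

```bash
python3 - <<'E'
from h import *
print(r.hand_in())
E
```

```text
the job is handed in; nothing more can be done
None
```

The job is done and handed in at about 54 s. The bin held four blanks: the three with round tags now stand in the three pass-nest pockets, and the one with a bar tag stands in the middle reject pocket. I then unhooked the red cover and laid it over the pass nest.

**Last checks:**
- **Cover:** It came to rest at the expected height, within 1 mm. In the final top view its centre is at (0.482, -0.356), against a nest centre of about (0.4815, -0.356). It looks level and square to the nest.
- **Blanks:** All stand upright, and the reject blank is within about 2 mm of its pocket centre. I checked the pass blanks before the cover went on; now only their flanges show beneath it.
- **Everything else:** The bin is empty. The mallet, shaft, oil can and look-alikes appear unmoved, and the gripper is clear of everything.

**Disagreement:** The scene camera reads about 5 mm more in y around the pass nest than the top camera and the arm do. I used the top camera and the arm, and the cover went down without snagging.

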